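Pack the cheese wedges head to tail

ROBOT

A 7-joint arm with a two-finger parallel gripper is mounted at the origin on the work surface. World frame = base frame: x ahead of the robot, y to its left, z up, the work surface at z = 0. Lengths are in mm, angles in rad, forces in N, time in s.
With the tool pointing down it reaches from about 350 to 900 mm from the base axis. Payload 7.2 kg.
Tool frame: the origin (TCP) lies on the centre line of the jaws, within the pads' length; the fingertips stand 17 mm ahead of it and the grasp point (between the pads) lies 2 mm behind it; z points along the fingers, x is the direction in which the jaws open and shut, and the axes are right-handed (so a half turn about z gives the same grasp; the last joint's range is limited). The gripper opens to 85 mm and grips with 20 to 120 N. Pads are 22 mm wide; open, the fingers measure 114 mm over their backs; the gripper's body (76 mm by 85 mm) begins 54 mm behind the grasp point. The pads swing forward as they close: fully open they stand 13 mm farther back than shut.
Start: joints at [-1.383, 0.411, -0.013, 1.596, 0.006, 1.134, -0.082], TCP at [158.146, 604.663, 248.297] pointing down, gripper open.
Joint ranges: [-2.95, 2.95], [-0.29, 1.99], [-1.47, 1.44], [0.14, 2.54], [-1.03, 4.17], [0.13, 1.85], [-2.86, 2.86]. Speed limits (rad/s): [2.39, 2.39, 3.01, 3.01, 3.14, 3.14, 3.14].

INTERFACE

Orientations are given as a unit quaternion [x, y, z, w].
In Python, from plant import * gives the robot as it stands. The module is installed in compiled form; this text tells all that it offers.
- The arm moves only by the shell command python3 -m creep 'ROWS' [FORCE]. ROWS is JSON, a list of rows, each a list of 7 numbers: the shift along the tool's x, y, z in mm, then the turn, a rotation vector about the tool's x, y, z in rad, then the opening in per cent of the stroke, from 0 (shut) to 100 (fully open). A call has 1 to 8 rows; each row is the pose to reach, as a shift and turn from the pose measured when the call began, along the tool's axes at that moment; what a row does not reach only later rows make up. A row lasts 1/8 s, in which the tool goes at most 62.5 mm and 10.7 degrees, less where a joint would pass 70% of its speed; a pose out of reach is approached as far as the arm can. A call with a gripper value outside its range is refused whole. The fingers move at their own pace and stop on an object; FORCE is the grip in N (left out, the last holds). Time passes only in rows, so rows that repeat a pose let the fingers close. It gives the time, the measured TCP pose, the force and the opening at its end, in the units of the state.
- get_state(): the state, without advancing time (a new reading comes with each control period).
- grab_frame(name): name is "scene" or "side" or "wrist"; returns a dict with "color" (384x512x3 uint8, red, green, blue), "vfov" (degrees; the focal length in pixels is half the picture's height over the tangent of half this angle, whatever the lens; pixels are square), "cx", "cy" (the principal point, pixels), "dist" ([k1, k2, p1, p2, k3] as OpenCV has them; the pictures are not rectified), "eye" and "attitude" of the camera in the world. Camera axes: x right, y down, z forward; pixel columns grow to the right and rows downward; lengths in mm; the calibration is good to about 2 mm. A picture is of the moment at which its call begins. There is no depth.
- close_job(): hands the job in, once; it reports no verdict.
The state is a dict: "t": time; "joint_pos": joint angles; "qvel": joint speeds; "joint_torque": joint torques, N m; "eef_pos": TCP position; "tool_rot": TCP orientation; "contact_force": force on the tool from outside, world axes, zero at the start; "ft_torque": the same for the moment, N m; "gripper_width": opening from 0.0 (shut) to 1.0 (fully open).
Only numpy, scipy, OpenCV 4.12 (cv2) and the standard library are available. Lean on these libraries where they do the work, as an engineer would, in place of code of your own. Each camera call takes 0.05 s, during which the arm holds its last target.

TASK

Finish packing the wooden cheese tray: two cheese wedges are already in its three-sided frame, one of them left sticking out of the open front. Push that one home and add the two loose wedges from the table, so that all four lie flat, alternately head to tail, and together fill the frame with their ends flush with its open front. Leave the mug, the honey jar, the round cheese and the saucer where they are.

Things in the scene. Friction and masses are not known exactly. Their poses are not given: they have to be found in the camera images.
- tray: Wooden tray, fixed: board 232 x 172 x 8 mm with a fence on three sides (30 mm high above the board, 10 thick) round a rectangle 122 deep (x) by 152 wide (y). Origin: middle of that rectangle, at table height; x from the open front to the back fence, y to the left fence. Rectangle: x -61 to +61, y -76 to +76 mm; its board floor is 8 mm over the table.
- tray_mouth (a point): Middle of the open front edge of the rectangle, on the board (tray x = -61 mm, z = 8 mm), same axes as the tray. In front of it the bare board runs on 100 mm as an apron without fences. Four wedges need 148 of the 152 mm of width: two pairs, slant against slant, straight sides to the fences and together in the middle; from right (-y) to left: thick, thin, thick, thin end at the back.
- wedge_a_mid (a point): In the tray, home: by the right (-y) fence, thick end to the back. Yellow cheese wedge, rigid, 120 mm long, 45 high, 0.14-0.28 kg. Point: its middle, half-way along, across and up. x runs from the thick end (x=-60, dark red rind, 50 wide) to the thin end (x=+60, 24 wide); straight long side: plane y=+18.5; other side slants evenly from y=-31.5 (thick end) to -5.5 (thin end); z up.
- wedge_b_mid (a point): In the tray left of wedge_a, thin end to the back, sticking out 15-40 mm. Yellow cheese wedge, rigid, 120 mm long, 45 high, 0.14-0.28 kg. Point: its middle, half-way along, across and up. x runs from the thick end (x=-60, dark red rind, 50 wide) to the thin end (x=+60, 24 wide); straight long side: plane y=+18.5; other side slants evenly from y=-31.5 (thick end) to -5.5 (thin end); z up.
- wedge_c_mid (a point): Loose, flat on the table beside the tray. Yellow cheese wedge, rigid, 120 mm long, 45 high, 0.14-0.28 kg. Point: its middle, half-way along, across and up. x runs from the thick end (x=-60, dark red rind, 50 wide) to the thin end (x=+60, 24 wide); straight long side: plane y=+18.5; other side slants evenly from y=-31.5 (thick end) to -5.5 (thin end); z up.
- wedge_d_mid (a point): Loose, flat on the table on the other side. Yellow cheese wedge, rigid, 120 mm long, 45 high, 0.14-0.28 kg. Point: its middle, half-way along, across and up. x runs from the thick end (x=-60, dark red rind, 50 wide) to the thin end (x=+60, 24 wide); straight long side: plane y=+18.5; other side slants evenly from y=-31.5 (thick end) to -5.5 (thin end); z up.
- wedge_a: The same wedge as wedge_a_mid; origin on its underside, 22.5 mm below that point, same axes. A wedge with its thin end to the back slides in last from the front beside its partner and draws the row tight.
- wedge_b: The same wedge as wedge_b_mid; origin on its underside, 22.5 mm below that point, same axes. A wedge with its thin end to the back slides in last from the front beside its partner and draws the row tight.
- wedge_c: The same wedge as wedge_c_mid; origin on its underside, 22.5 mm below that point, same axes. A wedge with its thin end to the back slides in last from the front beside its partner and draws the row tight.
- wedge_d: The same wedge as wedge_d_mid; origin on its underside, 22.5 mm below that point, same axes. A wedge with its thin end to the back slides in last from the front beside its partner and draws the row tight.
- mug: Bystander, leave alone: blue mug, 80 mm across, 90 mm high; origin at the middle of its underside.
- honey_jar: Bystander, leave alone: amber honey jar, 72 mm across, 100 mm high; origin at the middle of its underside.
- round_cheese: Bystander, leave alone: small round yellow cheese, 100 mm across, 40 mm high; origin at the middle of its underside.
- saucer: Bystander, leave alone: white saucer, 110 mm across, 20 mm high; origin at the middle of its underside.
There are look-alikes about, which are no part of the job. What is shaped like the wedge_d but blue or turquoise is not meant.

How it is judged:
By the outcome, as a careful person would: the job done as asked, in the order asked, and still so for the second after the job is handed in, with the robot touching nothing.
It also fails if it takes over 72 s, if anything falls off the work surface, if the arm or the gripper's body presses on something with over 40 N, if the wrist force passes 120 N, or if a joint passes its speed limit or range.

## Working session

There is one attempt and no reset: what is moved stays moved. The work goes in short steps, Python scripts to look and compute and a shell command to move; the robot and the scene stay as the last step left them, time stands still between calls to the robot, and variables do not carry over. Pictures are saved under pics/ and viewed, and the job is handed in when it is done.

```bash
mkdir -p pics
cat > h.py <<'E'
from plant import *
import numpy as np, cv2
from scipy.spatial.transform import Rotation as R
def cam(f):
    h=f["color"].shape[0]; fl=h/2/np.tan(np.radians(f["vfov"])/2)
    K=np.array([[fl,0,f["cx"]],[0,fl,f["cy"]],[0,0,1]])
    a=np.array(f["attitude"],float)
    Rm=R.from_quat(a).as_matrix() if a.size==4 else a.reshape(3,3)
    return K,np.array(f["dist"],float),Rm,np.array(f["eye"],float)
def ray(f,uv):
    K,d,Rm,e=cam(f)
    p=cv2.undistortPoints(np.array(uv,float).reshape(-1,1,2),K,d).reshape(-1,2)
    return e,np.c_[p,np.ones(len(p))]@Rm.T
def onz(f,uv,z):
    e,v=ray(f,uv); return e+v*((z-e[2])/v[:,2])[:,None]
def proj(f,P):
    K,d,Rm,e=cam(f)
    rv,_=cv2.Rodrigues(Rm.T); return cv2.projectPoints(np.array(P,float).reshape(-1,1,3),rv,-Rm.T@e,K,d)[0].reshape(-1,2)
def save(f,n): cv2.imwrite("pics/"+n,cv2.cvtColor(f["color"],cv2.COLOR_RGB2BGR))
E
python3 - <<'E'
from h import *
import pickle
s=get_state();print(s)
F={}
for n in("scene","side","wrist"):
    f=grab_frame(n);F[n]=f;save(f,n+"0.png");print(n,{k:v for k,v in f.items() if k!="color"})
pickle.dump(F,open("F0.pkl","wb"))
E
```

```text
{'t': 0.0, 'joint_pos': array([-1.38319468,  0.41189624, -0.01273709,  1.59705191,  0.00559625,
        1.13427875, -0.08216295]), 'qvel': array([ 1.61872659e-04,  1.49664009e-03,  1.58777542e-03,  4.43928758e-04,
        9.69042120e-06, -1.77488136e-04, -9.68596818e-05]), 'joint_torque': array([-4.53204348e-05, -6.00636649e+01,  6.82351459e-01, -2.99402672e+01,
        1.39392656e-02,  1.08350426e-02, -5.53101074e-06]), 'eef_pos': array([158.04308686, 604.20581954, 247.45196595]), 'tool_rot': array([ 7.91498527e-01,  6.11170551e-01, -6.00946293e-04,  5.27094144e-04]), 'contact_force': array([-0.45221841,  0.18391008, -0.3230378 ]), 'ft_torque': array([0.00594475, 0.0171032 , 0.08034279]), 'gripper_width': 1.0022712503205924}
scene {'vfov': 49.082525421351065, 'cx': 257.56118130429616, 'cy': 194.82830652848781, 'dist': array([-0.15673707,  0.        ,  0.        ,  0.        ,  0.        ]), 'eye': array([1424.61506418,  -69.2205287 ,  751.27605038]), 'attitude': array([ 0.6819151 ,  0.57866241, -0.28726402, -0.34295917])}
side {'vfov': 56.49465136202021, 'cx': 249.46904088532665, 'cy': 189.36306910797165, 'dist': array([-0.03429914,  0.        ,  0.        ,  0.        ,  0.        ]), 'eye': array([ 409.17426998, -724.41126831,  684.71557371]), 'attitude': array([ 0.8908131 , -0.07658728,  0.02536312, -0.44714999])}
wrist {'vfov': 66.53055163686018, 'cx': 260.261023845164, 'cy': 191.5992577321081, 'dist': array([0.02468623, 0.        , 0.        , 0.        , 0.        ]), 'eye': array([ 85.12945995, 624.01861541, 372.61772846]), 'attitude': array([0.7827785 , 0.60435855, 0.08992608, 0.11799094])}
```

View pics/scene0.png

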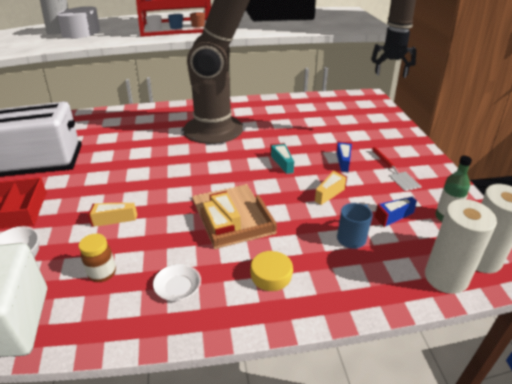

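View pics/side0.png

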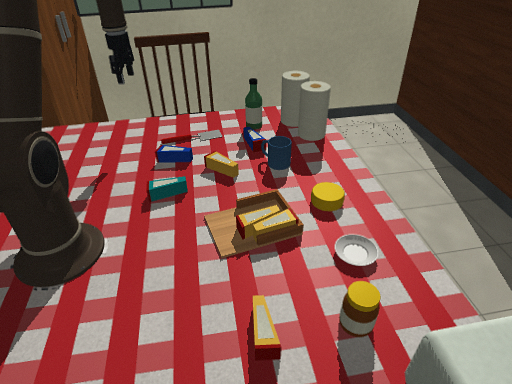

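View pics/wrist0.png

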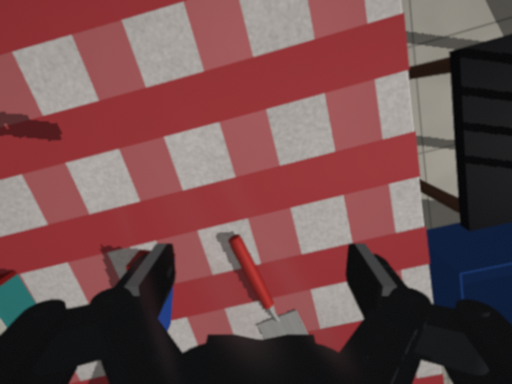

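Scene shows the tray with two wedges near (235,215). The loose yellow wedges are at (113,213) and (331,187). Look-alikes are turquoise (283,157) and blue (344,155), (398,209). I'll enlarge these to measure them.

```bash
cat >> h.py <<'E'
def crop(f,n,x0,y0,w,h,s):
    im=cv2.cvtColor(f["color"],cv2.COLOR_RGB2BGR)[y0:y0+h,x0:x0+w]
    im=cv2.resize(im,None,fx=s,fy=s,interpolation=cv2.INTER_CUBIC)
    for i in range(0,w,10):
        cv2.line(im,(i*s,0),(i*s,6 if (x0+i)%50 else 14),(255,0,255),1)
        if (x0+i)%20==0: cv2.putText(im,str(x0+i),(i*s,24),0,.4,(0,0,0),1)
    for j in range(0,h,10):
        cv2.line(im,(0,j*s),(6,j*s),(255,0,255),1)
        if (y0+j)%20==0: cv2.putText(im,str(y0+j),(8,j*s+4),0,.4,(0,0,0),1)
    cv2.imwrite("pics/"+n,im)
E
python3 - <<'E'
from h import *
import pickle
F=pickle.load(open("F0.pkl","rb"))
crop(F["scene"],"c1.png",180,170,110,90,7)
crop(F["side"],"c2.png",200,180,110,90,7)
crop(F["scene"],"c3.png",80,190,70,50,10)
crop(F["side"],"c4.png",230,285,70,80,7)
crop(F["scene"],"c5.png",300,160,70,60,9)
crop(F["side"],"c6.png",190,140,70,50,10)
E
```

```text
(no output)
```

View pics/c1.png

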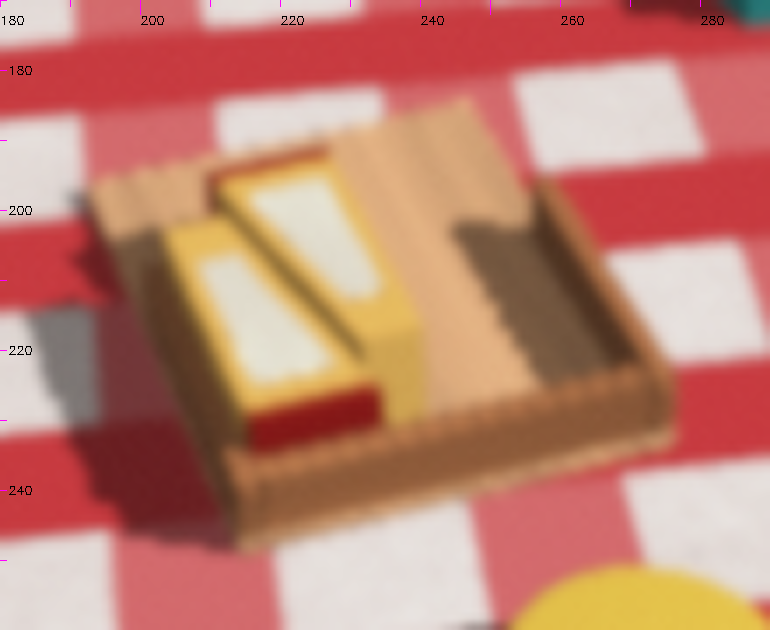

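View pics/c2.png

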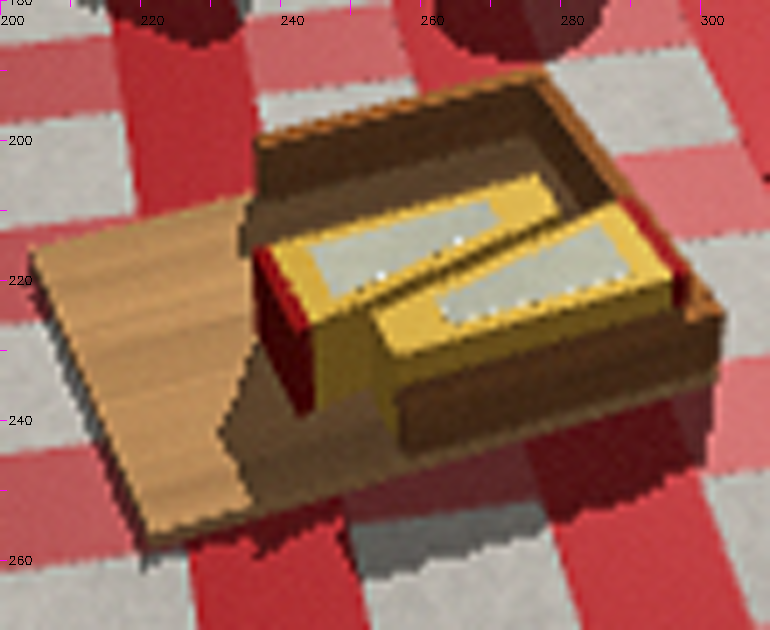

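View pics/c3.png

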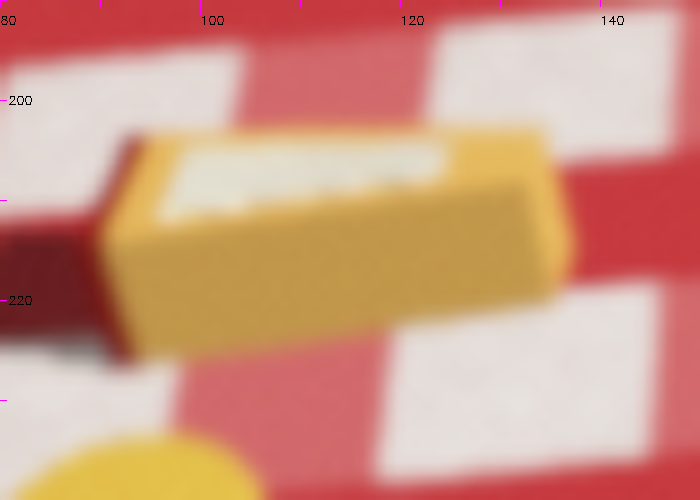

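View pics/c4.png

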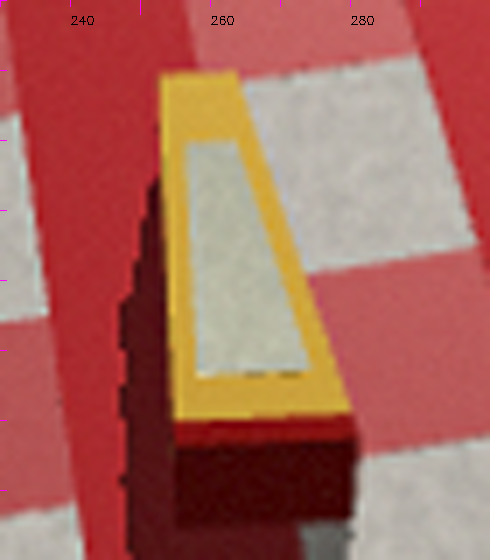

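View pics/c5.png

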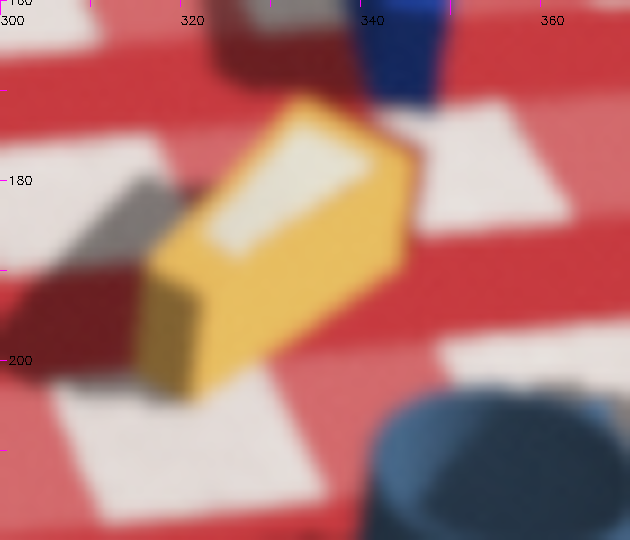

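View pics/c6.png

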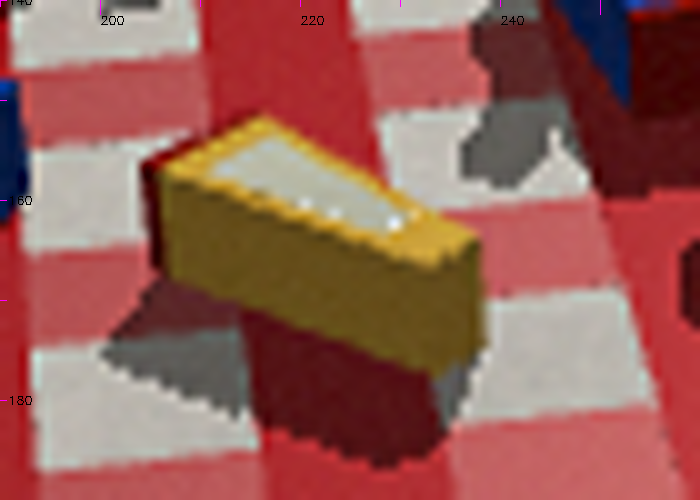

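```bash
cat > fit.py <<'E'
from h import *
from scipy.optimize import least_squares
TH=lambda z:{'ts':(-60,18.5,z),'tl':(-60,-31.5,z),'ns':(60,18.5,z),'nl':(60,-5.5,z)}
T=TH(45);T.update({k+'0':v for k,v in TH(0).items()})
def fit(obs,x0,lock=None):
    # obs: list of (frame, [(P,uv)])
    def res(p):
        r=[]
        for f,l in obs:
            P=np.array([T[a] if isinstance(a,str) else a for a,_ in l],float);u=np.array([b for _,b in l],float)
            z=p[3] if lock is None else lock
            W=P@R.from_rotvec([0,0,p[2]]).as_matrix().T+[p[0],p[1],z]
            r.append((proj(f,W)-u).ravel())
        return np.concatenate(r)
    s=least_squares(res,x0,x_scale=[10,10,.1,10],loss='soft_l1')
    return s.x,res(s.x)
E
cat > m1.py <<'E'
from fit import *
import pickle
F=pickle.load(open("F0.pkl","rb"));S,D=F["scene"],F["side"]
def show(n,o,x0):
    x,r=fit(o,x0);print(n,np.round(x,3),'rms',round(np.sqrt((r**2).mean()),2),'deg',round(np.degrees(x[2]),1),np.round(r,1).tolist())
    x2,r=fit(o,x0,{'t':0,'a':8,'b':8}.get(n,0));print('   locked',np.round(x2[:3],3),round(np.sqrt((r**2).mean()),2))
show('t',[(D,[((-161,86,8),(204.7,215.7)),((-161,-86,8),(221.4,256.1)),((-61,86,38),(236.7,200)),((71,86,38),(277.9,190)),((71,-86,38),(303.1,225)),((-61,-86,38),(256.7,235.7))]),
(S,[((-161,-86,8),(192.9,197.1)),((-161,86,8),(247.1,183.9)),((71,-86,38),(212.6,234.3)),((71,86,38),(276.4,223.1)),((-61,86,38),(258.3,195.4)),((71,-86,0),(214.3,248.6)),((71,86,0),(276.7,233.1))])],[550,0,0,0])
show('near(-y)',[(D,[('ns',(253.1,295.7)),('nl',(263.9,295.4)),('ts',(255,347.9)),('tl',(280.7,347.6)),('ts0',(255,359.3)),('tl0',(280,359))]),
(S,[('tl',(90,214)),('ts',(93,203.5)),('ns',(134.5,203)),('nl',(132.5,208)),('tl0',(92.5,226.5)),('nl0',(135.3,220.2))])],[500,-400,1.57,0])
show('far(+y)',[(D,[('ts',(216.2,151.8)),('ns',(238,163.8)),('tl',(204.5,156.2)),('nl',(233,166.8)),('nl0',(233.2,177.8)),('tl0',(206,167.5))]),
(S,[('ts',(346.4,176.7)),('ns',(322.2,193.1)),('tl',(333.3,170.3)),('nl',(316.7,189.1)),('ns0',(321.1,204.8)),('nl0',(315,201.7)),('ts0',(344.7,190.2))])],[400,200,-.8,0])
show('b',[(D,[('ts',(236.4,215.7)),('tl',(243.3,226.9)),('ns',(277.1,205)),('nl',(280,210.7))]),
(S,[('ts',(226.4,191.1)),('ns',(240,215.4)),('tl',(209.7,195)),('nl',(232.1,219.3))])],[500,-50,0,8])
show('a',[(D,[('ns',(256.7,231)),('nl',(253.1,224.6)),('ts',(298.3,219.3)),('tl',(288.3,209))]),
(S,[('ns',(203.1,202.6)),('tl',(234.3,225)),('ts',(215.2,229.5))])],[550,-50,3.1,8])
for n,pn in (('mug',(355,225)),('jar',(97,255))): print(n,onz(S,[pn],45))
print('mug',onz(S,[(355,207)],90),'jar',onz(S,[(95,244)],100),'rc',onz(S,[(271,266)],40),'saucer',onz(S,[(177,283)],20))
E
python3 m1.py
```

```text
t [ 5.6216e+02  2.2359e+01  1.9300e-01 -9.8800e-01] rms 1.21 deg 11.0 [-0.9, -0.9, -0.8, -0.0, -0.8, -1.2, -0.6, -1.3, 0.3, -0.5, 0.5, 1.7, -0.8, -1.2, -0.0, 0.4, 0.2, 4.7, 0.2, 0.3, 0.4, -0.6, -0.6, 1.3, -0.5, 1.2]
   locked [5.62429e+02 2.21410e+01 1.93000e-01] 1.19
near(-y) [ 487.053 -313.837    1.43    -1.178] rms 0.7 deg 82.0 [-0.5, -0.6, -0.1, -0.7, -0.7, -0.1, 0.1, -0.7, -0.3, 0.5, 0.1, 0.0, -2.5, 0.7, -0.3, -0.2, 0.0, -0.1, 0.2, 0.4, -1.1, 0.8, 0.2, 0.8]
   locked [ 487.183 -314.199    1.429] 0.75
far(+y) [467.533 310.593  -0.962  -1.091] rms 0.62 deg -55.1 [-1.0, -1.0, 0.3, -0.2, -0.5, -0.0, -0.1, -0.4, 0.4, -0.1, -0.7, -0.4, 0.6, 0.2, -0.0, 0.4, 0.4, -0.1, -1.1, 0.8, -0.5, 1.1, -0.8, 0.6, 0.4, -1.2]
   locked [468.044 310.014  -0.962] 0.64
b [ 5.3778e+02 -1.5310e+00  2.0200e-01  6.9680e+00] rms 0.62 deg 11.5 [-0.3, -0.4, -0.9, 0.2, -0.3, -0.4, 0.4, -0.9, -0.1, 0.3, 0.4, 1.7, -0.6, 0.2, -0.5, -0.1]
   locked [ 5.38078e+02 -1.87000e+00  2.04000e-01] 0.63
a [571.939 -34.772   3.354   7.655] rms 0.69 deg 192.2 [-0.8, -0.2, -0.7, 0.4, -0.5, -0.6, 1.1, -1.4, -0.9, 0.1, -0.1, 0.5, 0.1, 0.8]
   locked [572.025 -34.919   3.356] 0.7
mug [[663.82425798 317.11450855  45.        ]]
jar [[ 672.23553818 -330.29476374   45.        ]]
mug [[645.4217907  316.81748906  90.        ]] jar [[ 693.77539592 -319.30107815  100.        ]] rc [[764.52302961  76.57151353  40.        ]] saucer [[ 765.19650035 -141.65905356   20.        ]]
```

All fits agree with the given heights: tray z≈-1, loose wedges z≈-1, and a and b at ≈7.5 on the 8 mm board. The two loose wedges meant are the yellow ones at scene (113,213) and (331,187), confirmed in the enlarged crops as yellow with a red rind. The turquoise and blue pieces are out.

```bash
cat > go.py <<'E'
from h import *
TX,TY,TA=562.4,22.1,0.193
def tw(x,y): return np.array([TX+x*np.cos(TA)-y*np.sin(TA),TY+x*np.sin(TA)+y*np.cos(TA)])
def wt(x,y): 
    c,s=np.cos(TA),np.sin(TA);return np.array([(x-TX)*c+(y-TY)*s,-(x-TX)*s+(y-TY)*c])
def plan(xyz,deg,verbose=1):
    s=get_state();Rc=R.from_quat(s["tool_rot"]);p=np.array(s["eef_pos"])
    a=np.radians(deg);X=np.array([np.cos(a),np.sin(a),0]);Z=np.array([0,0,-1.]);Y=np.cross(Z,X)
    Rt=R.from_matrix(np.c_[X,Y,Z]);sh=Rc.inv().apply(np.array(xyz)-p);rv=(Rc.inv()*Rt).as_rotvec()
    print('t%.2f'%s["t"],'pos',p.round(1),'tray',wt(*p[:2]).round(1),'F',np.round(s["contact_force"],1),'w',round(float(s["gripper_width"]),3))
    xa=Rc.apply([1,0,0]);print(' tool x deg',np.degrees(np.arctan2(xa[1],xa[0])).round(1),'q1,q7',s["joint_pos"][[0,6]].round(2),'shift',sh.round(0).tolist(),'rot',rv.round(3).tolist(),'rows',round(max(np.linalg.norm(sh)/62.5,np.degrees(np.linalg.norm(rv))/10.7),1))
E
python3 - <<'E'
from go import *
import pickle
F=pickle.load(open("F0.pkl","rb"))
print('blue',onz(F["side"],[(191,158),(175,152),(160,160)],22),onz(F['scene'],[(344,165)],22))
plan([*tw(-135,-25),160],101);plan([*tw(-135,-25),160],-79)
E
```

```text
blue [[361.181834   375.16725594  22.        ]
 [304.64631119 428.75767742  22.        ]
 [252.45177914 383.57963088  22.        ]] [[351.44544248 397.25730056  22.        ]]
t0.15 pos [158.1 604.3 247.7] tray [-285.1  649. ] F [ 0.2  0.5 -0.1] w 0.996
 tool x deg 75.3 q1,q7 [-1.38 -0.08] shift [-542.0, 428.0, 88.0] rot [-0.0, 0.001, -0.448] rows 11.1
t0.15 pos [158.1 604.3 247.7] tray [-285.1  649. ] F [ 0.2  0.5 -0.1] w 0.996
 tool x deg 75.3 q1,q7 [-1.38 -0.08] shift [-542.0, 428.0, 88.0] rot [0.002, 0.0, 2.694] rows 14.4
```

```bash
python3 -m creep '[[-542,428,80,0,0,-0.448,0],[-542,428,80,0,0,-0.448,0],[-542,428,80,0,0,-0.448,0],[-542,428,80,0,0,-0.448,0],[-542,428,80,0,0,-0.448,0],[-542,428,80,0,0,-0.448,0],[-542,428,80,0,0,-0.448,0],[-542,428,80,0,0,-0.448,0]]' 40
python3 - <<'E'
from go import *
plan([*tw(-135,-25),160],101)
E
```

```text
t: 1.15
eef_pos: [357.7, 147.8, 190.9]
tool_rot: [0.636, 0.772, -0.0, 0.0]
contact_force: [1.9, 0.5, -0.4]
gripper_width: -0.001
t1.15 pos [357.7 147.8 190.9] tray [-176.8  162.6] F [ 1.9  0.5 -0.4] w -0.001
 tool x deg 101.0 q1,q7 [-0.7   1.26] shift [-188.0, 42.0, 31.0] rot [0.0, 0.001, 0.0] rows 3.1
```

```bash
python3 -m creep '[[-188,42,31,0,0,0,0],[-188,42,31,0,0,0,0],[-188,42,31,0,0,0,0],[-188,42,31,0,0,0,0],[-188,42,31,0,0,0,0]]' 40
python3 - <<'E'
from go import *
f=grab_frame("wrist");save(f,"w1.png")
import pickle;pickle.dump(f,open("w1.pkl","wb"))
plan([*tw(-125,-25),37],101)
E
```

```text
t: 1.78
eef_pos: [434.6, -29.1, 159.7]
tool_rot: [0.637, 0.771, -0.0, 0.0]
contact_force: [0.1, 0.5, -0.3]
gripper_width: -0.001
t1.82 pos [434.5 -28.  159.8] tray [-135.2  -24.7] F [-0.3  0.3  0.2] w -0.004
 tool x deg 101.0 q1,q7 [-0.38  1.83] shift [-0.0, 10.0, 123.0] rot [-0.0, 0.0, 0.001] rows 2.0
```

View pics/w1.png

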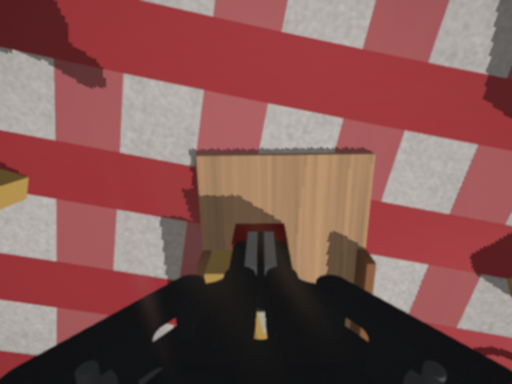

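Run:
```python
from go import *
import pickle
f=pickle.load(open("w1.pkl","rb"))
p=onz(f,[(197.5,155),(373,153.5)],8);print(p)
for q in p: print(wt(q[0],q[1]))
print(f["eye"])
crop(f,"w1c.png",180,210,210,90,3)
```

```text
[[419.44154191 -92.26825151   8.        ]
 [386.58359072  70.99129159   8.        ]]
[-162.24047696  -84.82479194]
[-163.17452035   81.70583868]
[360.62942493 -42.59271207 284.84968237]
```

View pics/w1c.png

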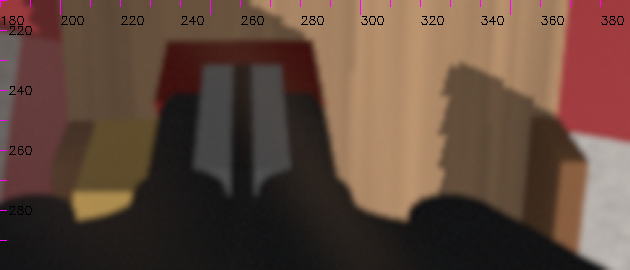

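```bash
python3 -m creep '[[0,10,60,0,0,0,0],[0,10,121,0,0,0,0],[0,10,121,0,0,0,0],[0,10,121,0,0,0,0]]' 40
python3 - <<'E'
from go import *
f=grab_frame("side");save(f,"s2.png");crop(f,"s2c.png",190,140,120,120,5)
plan([*tw(-105,-25),37],101)
E
```

```text
t: 2.33
eef_pos: [444.9, -25.4, 40.5]
tool_rot: [0.635, 0.772, 0.0, 0.0]
contact_force: [0.2, -0.6, 1.2]
gripper_width: -0.001
t2.38 pos [445.7 -25.5  41.3] tray [-123.7  -24.3] F [ 0.3  0.8 -0.3] w -0.001
 tool x deg 101.1 q1,q7 [-0.3   1.98] shift [-1.0, 19.0, 4.0] rot [0.003, -0.0, 0.002] rows 0.3
```

View pics/s2c.png

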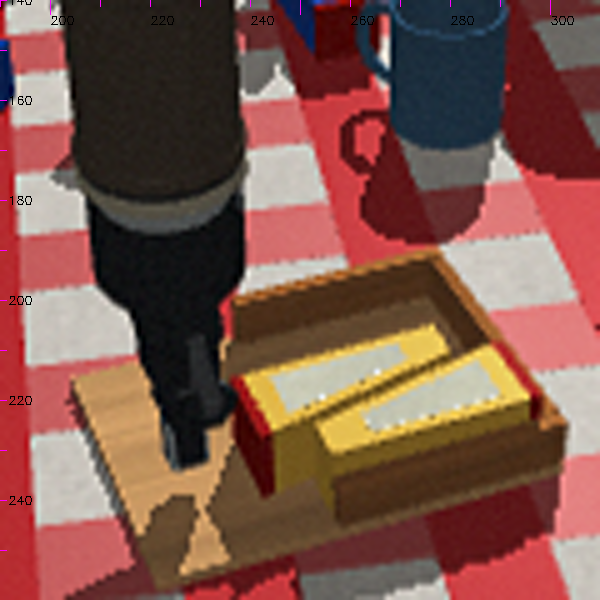

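```bash
python3 -m creep '[[0,10,3,0,0,0,0],[0,20,3,0,0,0,0],[0,28,3,0,0,0,0],[0,34,3,0,0,0,0],[0,40,3,0,0,0,0],[0,40,3,0,0,0,0]]' 40
python3 - <<'E'
from go import *
f=grab_frame("side");crop(f,"s3c.png",190,140,120,120,5)
f=grab_frame("scene");crop(f,"sc3c.png",180,170,110,90,6)
plan([*tw(-71,-25),37],101)
E
```

```text
t: 3.12
eef_pos: [485.6, -17.7, 38.3]
tool_rot: [0.635, 0.772, 0.001, 0.001]
contact_force: [0.7, -1.0, 0.1]
gripper_width: 0.001
t3.23 pos [485.1 -17.8  38.3] tray [-83.5 -24.3] F [-0.3  0.6 -0.8] w 0.001
 tool x deg 101.1 q1,q7 [-0.3   1.96] shift [-1.0, 13.0, 1.0] rot [0.004, 0.0, 0.001] rows 0.2
```

View pics/s3c.png

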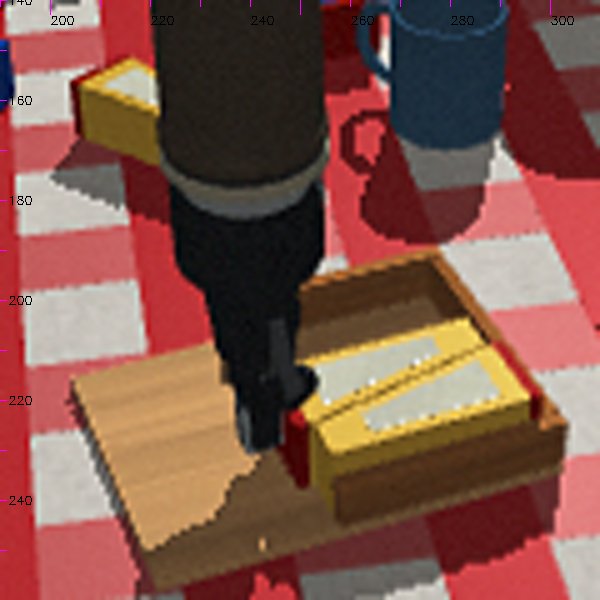

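View pics/sc3c.png

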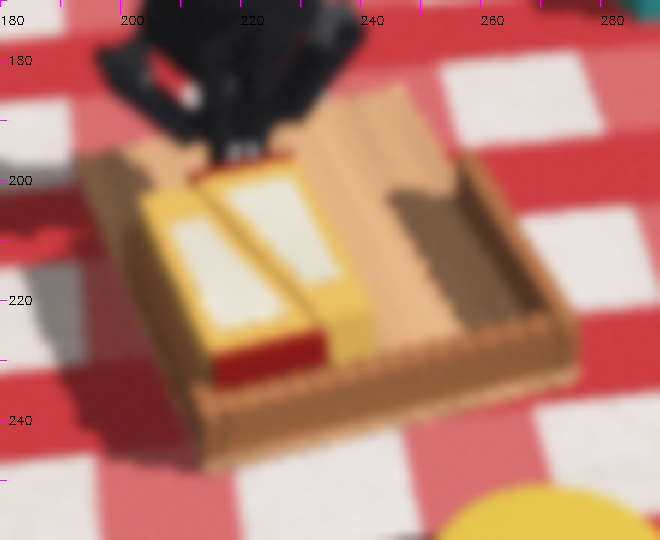

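b is sliding in with little force and the closed fingers are on its rind at side (246,225). I'll push the rest.

```bash
python3 -m creep '[[0,4,1,0,0,0,0],[0,8,1,0,0,0,0],[0,11,1,0,0,0,0],[0,11,1,0,0,0,0]]' 40
python3 - <<'E'
from go import *
plan([*tw(-71,-25),37],101)
f=grab_frame("side");crop(f,"s4c.png",225,190,80,60,9)
E
```

```text
t: 3.72
eef_pos: [496.4, -15.6, 37.4]
tool_rot: [0.635, 0.772, 0.002, 0.001]
contact_force: [-0.1, 0.4, 0.5]
gripper_width: -0.002
t3.73 pos [496.4 -15.6  37.4] tray [-72.  -24.4] F [-0.1  0.4  0.5] w -0.002
 tool x deg 101.1 q1,q7 [-0.3   1.96] shift [-1.0, 1.0, 0.0] rot [0.004, 0.0, 0.002] rows 0.0
```

View pics/s4c.png

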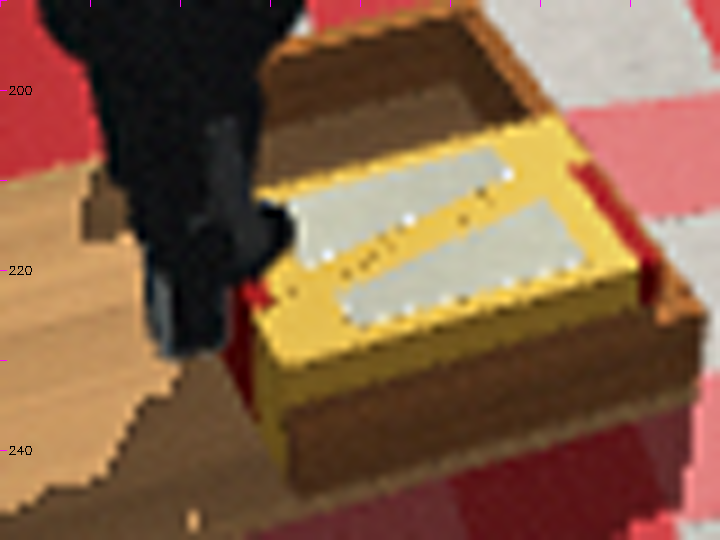

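```bash
python3 -m creep '[[0,1.5,0,0,0,0,0],[0,3,0,0,0,0,0],[0,3,0,0,0,0,0]]' 40
python3 - <<'E'
from go import *
plan([*tw(-71,-25),37],101)
E
```

```text
t: 4.15
eef_pos: [497.2, -15.4, 37.1]
tool_rot: [0.636, 0.772, 0.0, -0.0]
contact_force: [-6.7, -1.6, 4.2]
gripper_width: 0.006
t4.15 pos [497.2 -15.4  37.1] tray [-71.2 -24.3] F [-6.7 -1.6  4.2] w 0.006
 tool x deg 101.1 q1,q7 [-0.3   1.96] shift [-1.0, 0.0, 0.0] rot [0.0, -0.0, 0.001] rows 0.0
```

```bash
python3 -m creep '[[0,-30,0,0,0,0,0],[0,-40,-60,0,0,0,0],[0,-50,-120,0,0,0,60],[0,-50,-120,0,0,0,60]]' 40
python3 - <<'E'
from go import *
f=grab_frame("side");crop(f,"s5c.png",215,180,100,70,8)
f=grab_frame("scene");crop(f,"sc5c.png",180,170,110,90,7)
f=grab_frame("wrist");save(f,"w5.png")
plan([487.2,-314.2,150],-8)
E
```

```text
t: 4.65
eef_pos: [450.5, -25.1, 161.3]
tool_rot: [0.636, 0.772, 0.004, 0.003]
contact_force: [0.1, -0.1, 0.2]
gripper_width: 0.423
t4.80 pos [448.1 -24.7 156.8] tray [-121.2  -24. ] F [ 0.5 -0.8 -0.5] w 0.596
 tool x deg 101.1 q1,q7 [-0.41  1.85] shift [-292.0, -17.0, 7.0] rot [-0.0, -0.001, 1.904] rows 10.2
```

View pics/s5c.png

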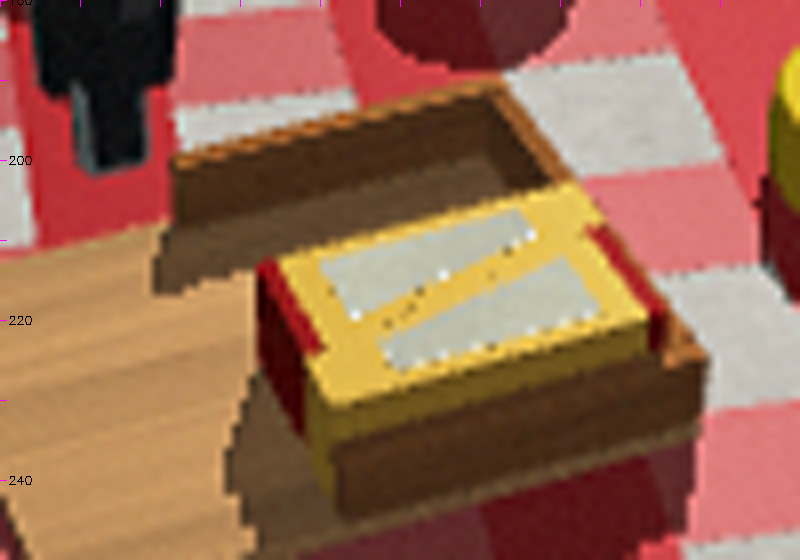

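View pics/sc5c.png

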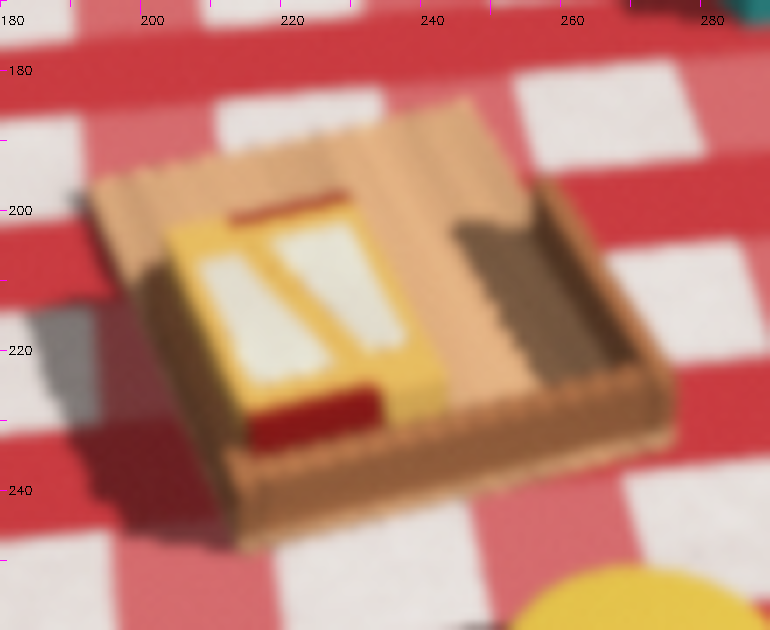

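View pics/w5.png

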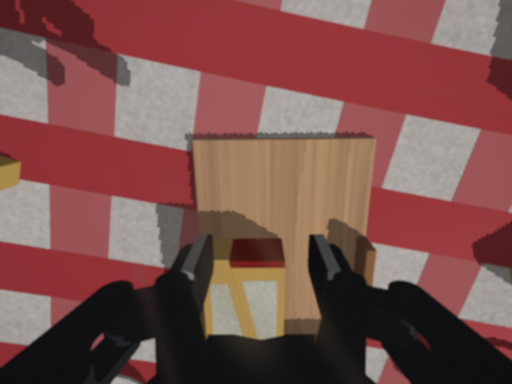

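b is home and flush with a: the front line passes through side crop (345,405) and (262,262), and the scene view agrees. Next is the -y loose wedge.

```bash
python3 - <<'E'
from go import *
plan([487.2,-314.2,140],-2)
E
python3 -m creep '[[-292,-17,17,0,0,1.8,75],[-292,-17,17,0,0,1.8,75],[-292,-17,17,0,0,1.8,75],[-292,-17,17,0,0,1.8,75],[-292,-17,17,0,0,1.8,75],[-292,-17,17,0,0,1.8,75],[-292,-17,17,0,0,1.8,75],[-292,-17,17,0,0,1.8,75]]' 40
python3 - <<'E'
from go import *
plan([487.2,-314.2,140],-2)
E
```

```text
t4.80 pos [448.1 -24.7 156.8] tray [-121.2  -24. ] F [ 0.5 -0.8 -0.5] w 0.596
 tool x deg 101.1 q1,q7 [-0.41  1.85] shift [-292.0, -17.0, 17.0] rot [-0.0, -0.001, 1.799] rows 9.6
t: 5.8
eef_pos: [486.7, -314.5, 137.3]
tool_rot: [0.992, 0.128, -0.002, -0.001]
contact_force: [-0.4, -0.5, -0.6]
gripper_width: 0.748
t5.80 pos [ 486.7 -314.5  137.3] tray [-138.9 -315.8] F [-0.4 -0.5 -0.6] w 0.748
 tool x deg 14.7 q1,q7 [-0.09  1.22] shift [1.0, -0.0, -3.0] rot [-0.001, 0.003, 0.292] rows 1.6
```

```bash
python3 -m creep '[[1,0,-3,0,0,0.15,75],[1,0,-3,0,0,0.292,75],[1,0,-3,0,0,0.292,75]]' 40
python3 - <<'E'
from go import *
f=grab_frame("wrist");save(f,"w6.png")
import pickle;pickle.dump(f,open("w6.pkl","wb"))
plan([487.2,-314.2,24],-2)
E
```

```text
t: 6.18
eef_pos: [487.0, -314.0, 138.3]
tool_rot: [1.0, -0.017, -0.004, -0.0]
contact_force: [-0.6, 0.1, -1.1]
gripper_width: 0.746
t6.22 pos [ 487.1 -314.   138.7] tray [-138.4 -315.4] F [ 0.1 -0.9 -0.3] w 0.75
 tool x deg -1.8 q1,q7 [-0.14  0.97] shift [1.0, 0.0, 115.0] rot [-0.001, 0.006, 0.003] rows 1.8
```

View pics/w6.png

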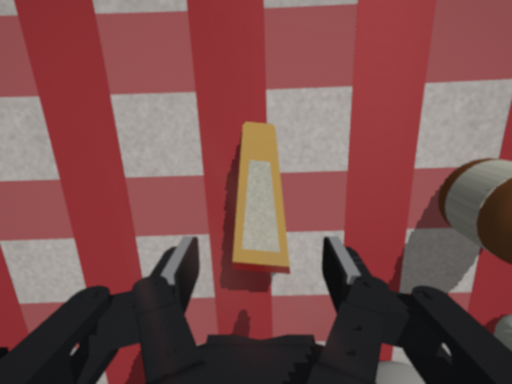

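Run:
```python
from fit import *
import pickle
f=pickle.load(open("w6.pkl","rb"));F=pickle.load(open("F0.pkl","rb"));S,D=F["scene"],F["side"]
w=(f,[('ns',(244.5,122)),('nl',(274.5,124)),('ts',(233,267)),('tl',(289.5,271))])
for o in ([w],[w,(D,[('ns',(253.1,295.7)),('nl',(263.9,295.4)),('ts',(255,347.9)),('tl',(280.7,347.6)),('ts0',(255,359.3)),('tl0',(280,359))])]):
  for lk in (0,None):
    x,r=fit(o,[487,-314,1.43,0],lk);print(x.round(3),r.round(1))
print(proj(f,[[487,-314,24]]))
```

```text
[ 485.951 -313.708    1.446    0.   ] [-1.9 -0.4  1.   0.7 -0.8 -0.6  1.5  0.4]
[ 485.936 -313.904    1.445   -0.725] [-1.8 -0.2  1.   0.9 -0.7 -0.9  1.3  0.1]
[ 486.415 -313.998    1.441    0.   ] [-0.8 -0.1  2.   1.1 -0.5 -0.4  1.6  0.8 -1.  -0.8 -0.7 -0.9 -0.7 -0.2
  0.1 -1.  -0.3  0.4  0.1 -0.3]
[ 486.395 -314.137    1.441   -1.367] [-0.7 -0.1  1.9  1.2 -0.4 -1.1  1.4  0.1 -1.  -0.3 -0.7 -0.5 -0.7  0.2
  0.1 -0.6 -0.3  0.9  0.1  0.1]
[[261.86306397 193.87275142]]
```

Wrist view agrees within 1 mm: wedge top from (259,123) to (261,269), mid at about (486,-314), yaw 82.6°. Going down and gripping.

```bash
python3 -m creep '[[0,0,60,0,0,0,75],[0,0,114,0,0,0,75],[0,0,114,0,0,0,75],[0,0,114,0,0,0,75],[0,0,114,0,0,0,0],[0,0,114,0,0,0,0],[0,0,114,0,0,0,0]]' 50
python3 -m creep '[[0,0,0,0,0,0,0],[0,0,-30,0,0,0,0],[0,0,-70,0,0,0,0],[0,0,-100,0,0,0,0],[0,0,-100,0,0,0,0]]' 50
python3 - <<'E'
from go import *
f=grab_frame("wrist");save(f,"w7.png")
f=grab_frame("side");crop(f,"s7c.png",200,210,130,140,4)
plan([487.2,-314.2,24],-2)
E
```

```text
t: 7.1
eef_pos: [487.4, -314.7, 27.0]
tool_rot: [1.0, -0.016, -0.002, 0.0]
contact_force: [-2.2, 0.3, 8.5]
gripper_width: 0.435
t: 7.72
eef_pos: [488.9, -315.3, 129.4]
tool_rot: [1.0, -0.015, 0.001, 0.001]
contact_force: [1.4, 0.1, -3.2]
gripper_width: 0.434
t7.83 pos [ 487.8 -313.9  126.7] tray [-137.7 -315.5] F [ 0.9 -0.1 -2.4] w 0.433
 tool x deg -1.8 q1,q7 [-0.13  0.99] shift [-0.0, 0.0, 103.0] rot [-0.001, 0.003, 0.004] rows 1.6
```

View pics/w7.png

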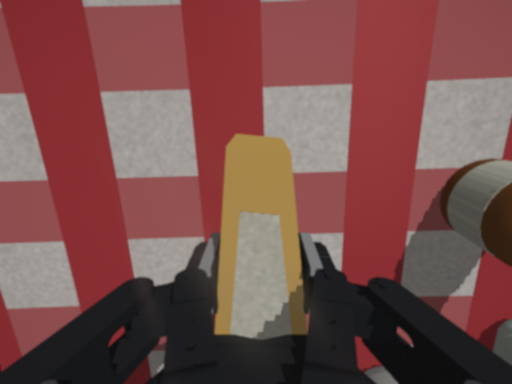

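View pics/s7c.png

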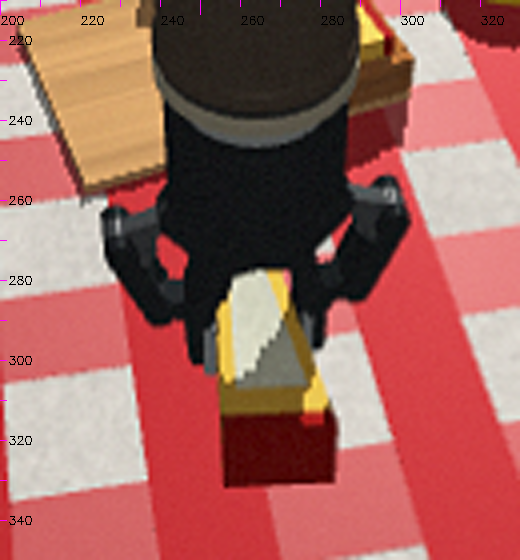

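Run:
```python
from fit import *
f=grab_frame("wrist");d=grab_frame("side");s=get_state();print(s["eef_pos"].round(1),s["t"])
import pickle;pickle.dump((f,d),open("w7.pkl","wb"))
crop(f,"w7c.png",200,120,120,120,5)
for yaw in (82,):
  for dz in (24,27,30):
    W=np.array([T[k] for k in('ns','nl','ns0','nl0','ts0','tl0','tl','ts')])@R.from_rotvec([0,0,np.radians(yaw)]).as_matrix().T+[486.8,-314,s["eef_pos"][2]-dz]
    print(dz,proj(f,W)[:4].round(1).tolist(),proj(d,W)[4:].round(1).tolist())
```

```text
[ 487.2 -313.9  125.8] 7.925
24 [[225.5, 142.5], [292.2, 149.9], [236.0, 130.6], [283.2, 135.8]] [[253.7, 330.8], [281.7, 329.9], [282.5, 315.2], [253.3, 316.2]]
27 [[226.5, 141.4], [291.4, 148.6], [236.5, 130.0], [282.8, 135.2]] [[253.8, 331.8], [281.6, 330.8], [282.5, 316.2], [253.3, 317.2]]
30 [[227.4, 140.4], [290.6, 147.4], [236.9, 129.5], [282.4, 134.6]] [[253.8, 332.7], [281.6, 331.8], [282.4, 317.3], [253.4, 318.2]]
```

View pics/w7c.png

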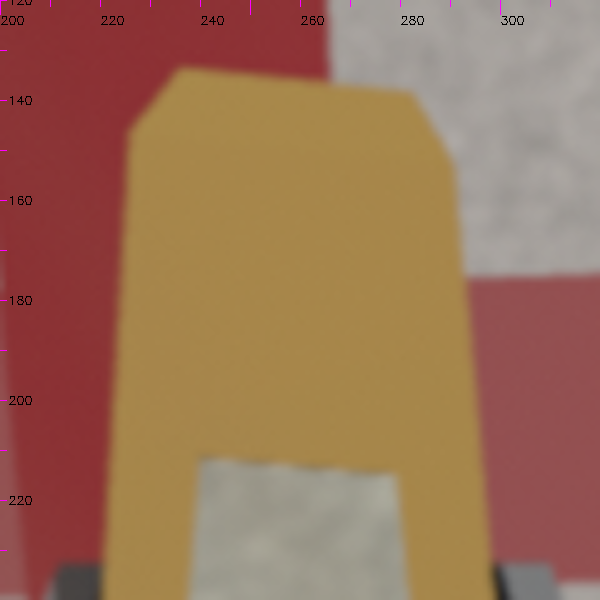

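Run:
```python
from fit import *
import pickle
f,d=pickle.load(open("w7.pkl","rb"))
o=[(f,[('ns',(226,147)),('nl',(291,153)),('ns0',(236,133.5)),('nl0',(281.5,138.5))]),(d,[('ts0',(256,331.5)),('tl0',(283.5,331.5))])]
for oo in (o,o[:1]):
  for lk in (None,99):
    x,r=fit(oo,[487,-314,1.43,99],lk);print(x.round(3),r.round(1))
```

```text
[ 487.987 -315.738    1.455   99.429] [-0.2  0.2 -0.1 -0.3 -0.   0.6  1.  -0.4 -0.6  1.  -0.2 -0.5]
[ 487.998 -315.794    1.456   99.   ] [-0.1  0.1 -0.3 -0.4  0.   0.6  0.9 -0.4 -0.6  1.2 -0.2 -0.4]
[ 487.208 -315.794    1.443   98.957] [-0.1 -0.3 -0.4  0.1  0.   0.4  0.8 -0.1]
[ 487.21  -315.788    1.443   99.   ] [-0.1 -0.3 -0.4  0.1  0.   0.4  0.8 -0.1]
```

The wedge is held level, its underside 27 mm below the TCP and its yaw 84.8° ahead of the tool. I'll carry it to the apron, thick end into the mouth, beside b.

Run:
```python
from go import *
plan([*tw(-85,23),126],106.3)
```

```text
t7.92 pos [ 487.2 -313.9  125.8] tray [-138.2 -315.3] F [ 0.1 -0.1 -3.1] w 0.435
 tool x deg -1.8 q1,q7 [-0.13  0.99] shift [-23.0, -342.0, 0.0] rot [-0.005, 0.002, -1.886] rows 10.1
```

```bash
python3 -m creep '[[-23,-342,0,0,0,-1.886,0],[-23,-342,0,0,0,-1.886,0],[-23,-342,0,0,0,-1.886,0],[-23,-342,0,0,0,-1.886,0],[-23,-342,0,0,0,-1.886,0],[-23,-342,0,0,0,-1.886,0],[-23,-342,0,0,0,-1.886,0],[-23,-342,0,0,0,-1.886,0]]' 50
python3 -c "
from go import *
plan([*tw(-85,23),126],106.3)"
```

```text
t: 8.93
eef_pos: [474.1, 29.3, 125.3]
tool_rot: [0.74, 0.673, -0.002, -0.002]
contact_force: [-0.3, -1.0, -1.6]
gripper_width: 0.433
t8.93 pos [474.1  29.3 125.3] tray [-85.3  24. ] F [-0.3 -1.  -1.6] w 0.433
 tool x deg 84.6 q1,q7 [-0.61  1.58] shift [-1.0, 1.0, -1.0] rot [-0.006, -0.001, -0.379] rows 2.0
```

```bash
python3 -m creep '[[-1,1,0,0,0,-0.18,0],[-1,1,0,0,0,-0.379,0],[-1,1,0,0,0,-0.379,0],[-1,1,0,0,0,-0.379,0]]' 50
python3 - <<'E'
from go import *
import pickle
f=grab_frame("side");crop(f,"s8c.png",190,150,130,110,6)
w=grab_frame("wrist");save(w,"w8.png");crop(w,"w8c.png",160,100,200,150,4)
pickle.dump((f,w),open("w8.pkl","wb"))
plan([*tw(-77,22),36],106.3)
E
```

```text
t: 9.43
eef_pos: [474.6, 27.9, 124.8]
tool_rot: [0.601, 0.799, -0.002, -0.003]
contact_force: [0.5, -0.1, -2.6]
gripper_width: 0.436
t9.53 pos [474.8  28.1 125.1] tray [-84.8  22.7] F [ 0.3  0.1 -3.1] w 0.435
 tool x deg 106.2 q1,q7 [-0.53  1.91] shift [-2.0, 8.0, 89.0] rot [-0.006, -0.002, -0.003] rows 1.4
```

View pics/s8c.png

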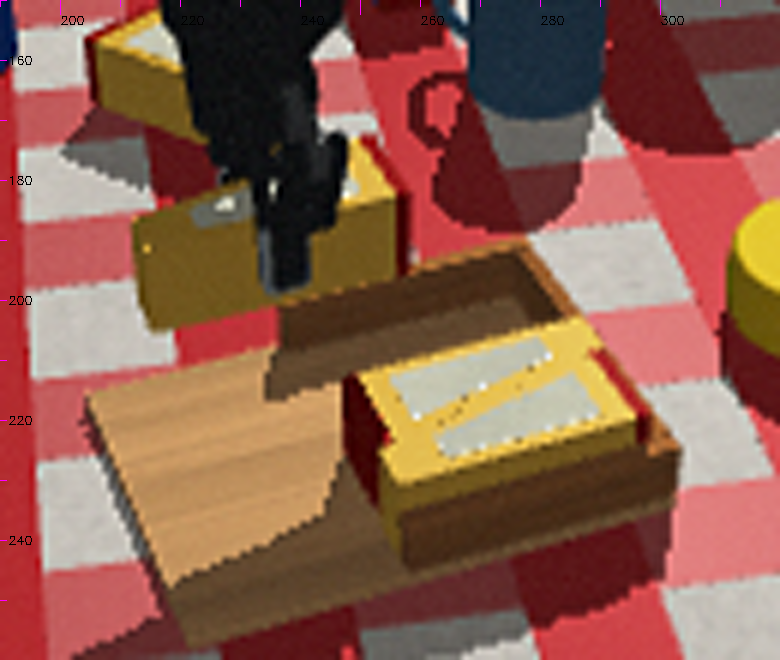

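View pics/w8c.png

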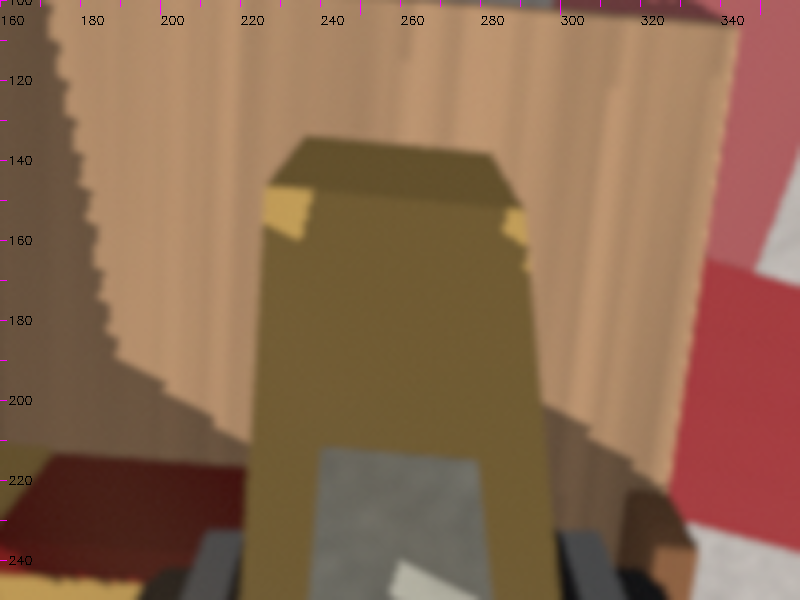

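```bash
python3 -m creep '[[-1,4,40,0,0,0,0],[-2,8,70,0,0,0,0],[-2,8,84,0,0,0,0],[-2,8,87,0,0,0,0],[-2,8,87,0,0,0,0]]' 50
python3 - <<'E'
from go import *
import pickle
f=grab_frame("side");crop(f,"s9c.png",190,150,130,110,6)
w=grab_frame("scene");crop(w,"sc9c.png",180,160,110,90,7)
plan([*tw(-77,22),36],106.3)
E
```

```text
t: 10.15
eef_pos: [482.8, 28.4, 38.6]
tool_rot: [0.601, 0.799, -0.002, -0.002]
contact_force: [0.4, -0.2, -2.9]
gripper_width: 0.434
t10.25 pos [483.1  28.5  38.9] tray [-76.6  21.5] F [-1.2 -0.  -2.4] w 0.435
 tool x deg 106.1 q1,q7 [-0.45  2.01] shift [1.0, -0.0, 3.0] rot [-0.005, -0.002, -0.003] rows 0.0
```

View pics/s9c.png

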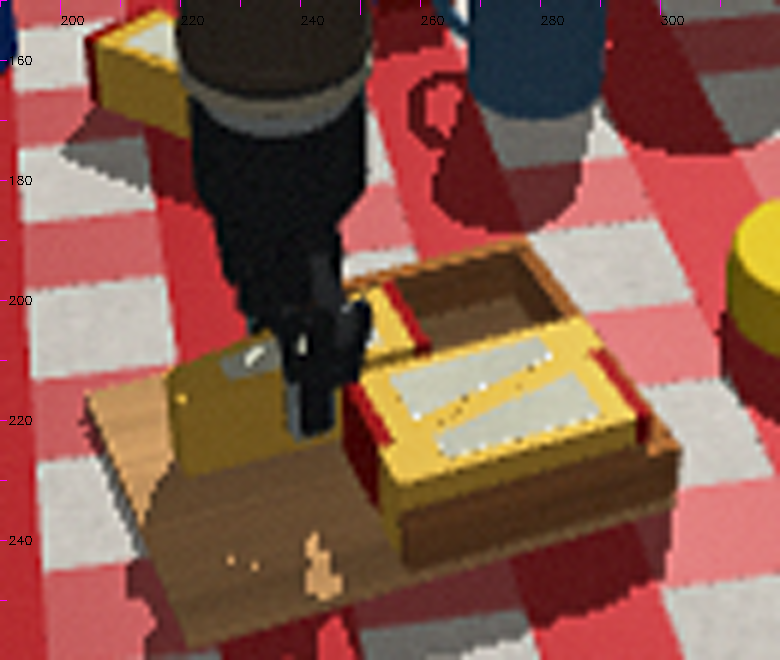

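View pics/sc9c.png

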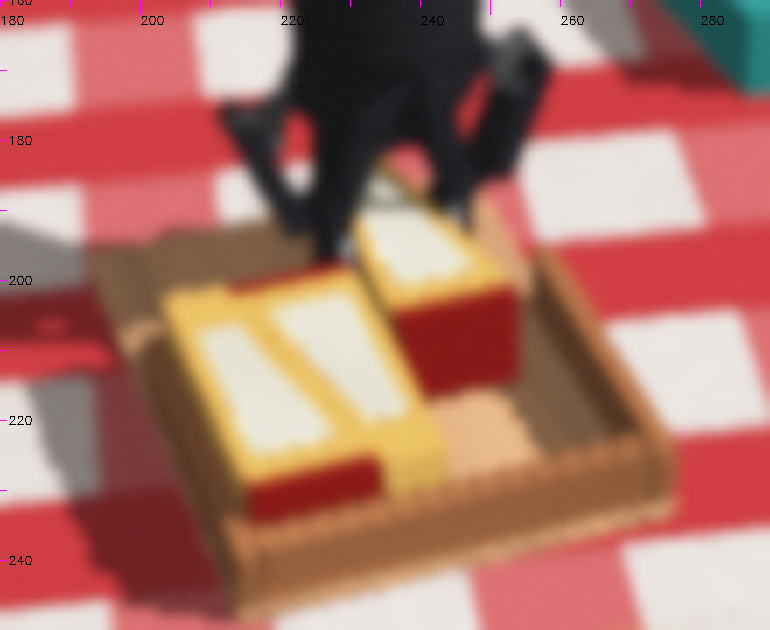

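The wedge's thick end is inside the mouth, parallel and clear of b by a few mm. I'll lower, release, back out to the front and shut.

```bash
python3 -m creep '[[0,0,2.5,0,0,0,0],[0,0,5,0,0,0,0],[0,0,5,0,0,0,0],[0,0,3,0,0,0,65],[0,0,3,0,0,0,65],[0,0,3,0,0,0,65]]' 50
python3 -m creep '[[0,0,-40,0,0,0,65],[0,0,-75,0,0,0,65],[0,-30,-75,0,0,0,20],[0,-78,-75,0,0,0.09,0],[0,-78,-75,0,0,0.09,0],[0,-78,-75,0,0,0.09,0]]' 40
python3 - <<'E'
from go import *
import pickle
f=grab_frame("side");crop(f,"s10c.png",190,150,130,110,6)
w=grab_frame("scene");crop(w,"sc10c.png",180,160,110,90,7)
pickle.dump((w,f),open("f10.pkl","wb"))
plan([*tw(-156,21),38],101)
E
```

```text
t: 11.0
eef_pos: [483.1, 28.5, 35.9]
tool_rot: [0.601, 0.799, -0.001, -0.002]
contact_force: [-0.3, 0.3, -0.1]
gripper_width: 0.651
t: 11.75
eef_pos: [409.4, 7.1, 111.6]
tool_rot: [0.636, 0.772, -0.001, -0.002]
contact_force: [1.0, 0.8, 0.4]
gripper_width: 0.002
t11.85 pos [409.8   7.1 111.4] tray [-152.6   14.6] F [0.6 0.1 0.4] w 0.0
 tool x deg 101.0 q1,q7 [-0.56  1.85] shift [6.0, -3.0, 73.0] rot [-0.004, -0.001, 0.001] rows 1.2
```

View pics/s10c.png

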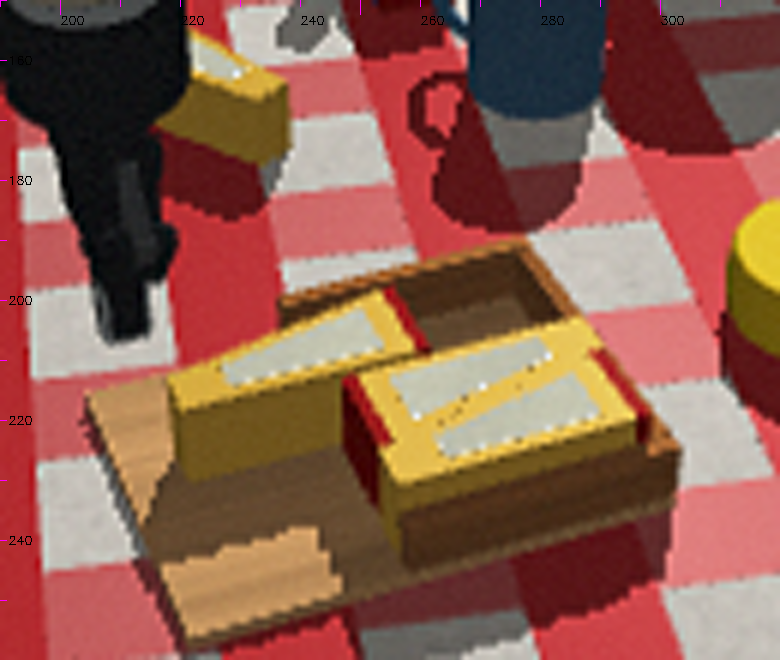

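View pics/sc10c.png

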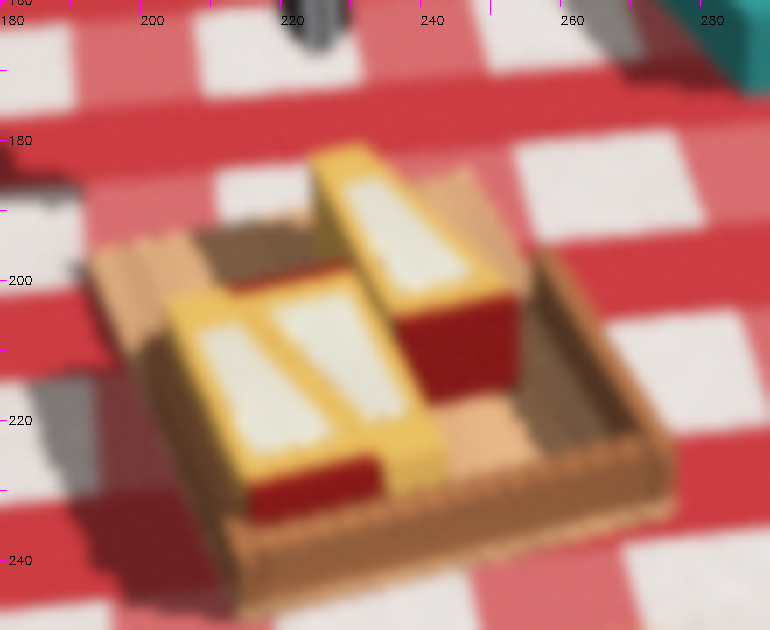

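Released flat and parallel. I'll re-measure this wedge and b before pushing.

```bash
cat > tf.py <<'E'
from fit import *
from go import wt,TA
def sh(n,o,x0,z=8):
    x,r=fit(o,x0,z);print(n,'tray',wt(*x[:2]).round(1),'yaw',round(np.degrees(x[2]-TA),1),'rms',round(np.sqrt((r**2).mean()),2),r.round(1).tolist())
def C(x0,y0,s,p): return (x0+p[0]/s,y0+p[1]/s)
E
python3 - <<'E'
from tf import *
import pickle
S,D=pickle.load(open("f10.pkl","rb"))
d=lambda *p:C(190,150,6,p); s=lambda *p:C(180,160,7,p)
sh('c',[(D,[('ns',d(175,411)),('nl',d(167,377)),('ts',d(432,345)),('tl',d(388,288)),('ns0',d(187,480))]),
 (S,[('ns',s(312,158)),('nl',s(365,143)),('ts',s(393,320)),('tl',s(518,290)),('ts0',s(425,403)),('tl0',s(520,383))])],[490,28,3.34,8])
sh('b',[(D,[('ts',d(345,377)),('tl',d(383,441)),('ns',d(582,318))]),(S,[('ts',s(350,262)),('tl',s(230,288)),('ns',s(445,422))])],[560,0,.19,8])
sh('a',[(D,[('ns',d(403,488)),('ts',d(641,425)),('tl',d(593,350))]),(S,[('ns',s(163,300)),('ts',s(248,490)),('tl',s(380,458))])],[560,-40,3.34,8])
E
```

```text
c tray [-73.8  24. ] yaw 180.1 rms 1.01 [0.3, -0.7, -0.8, -0.5, -0.9, -0.4, 0.0, -1.2, -0.4, 0.1, -0.9, -0.5, -0.6, -0.0, 0.6, 0.6, 0.3, 0.9, -3.5, 1.6, 0.0, 0.4]
b tray [  2.2 -19. ] yaw -0.4 rms 1.27 [-0.6, -0.7, -0.5, 0.2, 0.2, -1.0, -0.2, -0.0, -0.7, 0.0, 0.2, 4.1]
a tray [ -2.1 -57.9] yaw 181.4 rms 0.92 [-1.3, -0.4, 0.9, -2.2, 0.4, -0.8, -1.3, -0.3, -0.2, 0.0, -0.2, -0.2]
```

```bash
python3 -m creep '[[7,-3,10,0,0,0,0],[7,-3,50,0,0,0,0],[7,-3,74,0,0,0,0],[7,-3,74,0,0,0,0]]' 40
python3 -m creep '[[0,15,0,0,0,0,0],[0,25,0,0,0,0,0],[0,35,0,0,0,0,0],[0,45,0,0,0,0,0],[0,52,0,0,0,0,0],[0,52,0,0,0,0,0]]' 40
python3 - <<'E'
from go import *
import pickle
f=grab_frame("side");crop(f,"s11c.png",190,150,130,110,6)
w=grab_frame("scene");crop(w,"sc11c.png",180,160,110,90,7)
plan([*tw(-72,21),38],101)
E
```

```text
t: 12.35
eef_pos: [403.9, 13.4, 35.6]
tool_rot: [0.636, 0.772, -0.003, -0.003]
contact_force: [-0.3, -1.2, -0.1]
gripper_width: 0.002
t: 13.1
eef_pos: [455.9, 23.5, 35.3]
tool_rot: [0.636, 0.772, -0.002, -0.002]
contact_force: [-0.7, -0.4, -0.3]
gripper_width: 0.001
t13.20 pos [455.1  23.3  35.3] tray [-105.1   21.8] F [ 0.5 -0.5 -0. ] w 0.0
 tool x deg 101.0 q1,q7 [-0.47  1.96] shift [-1.0, 33.0, -3.0] rot [-0.007, -0.001, 0.001] rows 0.5
```

View pics/s11c.png

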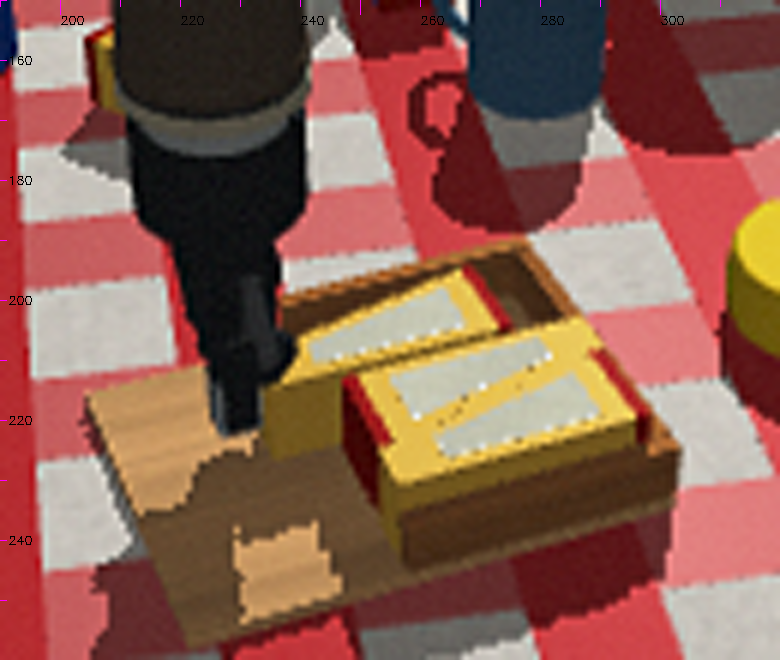

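View pics/sc11c.png

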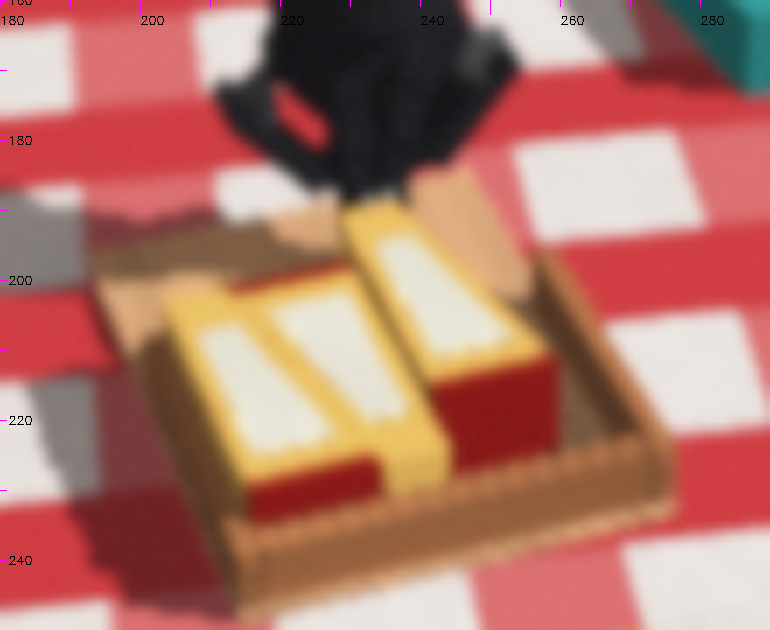

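```bash
python3 -m creep '[[0,10,0,0,0,0,0],[0,18,0,0,0,0,0],[0,25,0,0,0,0,0],[0,31,0,0,0,0,0],[0,34,0,0,0,0,0],[0,34,0,0,0,0,0]]' 40
python3 - <<'E'
from go import *
plan([*tw(-71,21),38],101)
f=grab_frame("side");crop(f,"s12c.png",190,150,130,110,6)
E
```

```text
t: 13.95
eef_pos: [487.8, 29.6, 34.7]
tool_rot: [0.636, 0.772, -0.003, -0.003]
contact_force: [-4.0, -0.9, 2.0]
gripper_width: -0.002
t13.95 pos [487.8  29.6  34.7] tray [-71.8  21.7] F [-4.  -0.9  2. ] w -0.002
 tool x deg 101.0 q1,q7 [-0.47  1.95] shift [-1.0, 1.0, -3.0] rot [-0.009, -0.001, 0.0] rows 0.1
```

View pics/s12c.png

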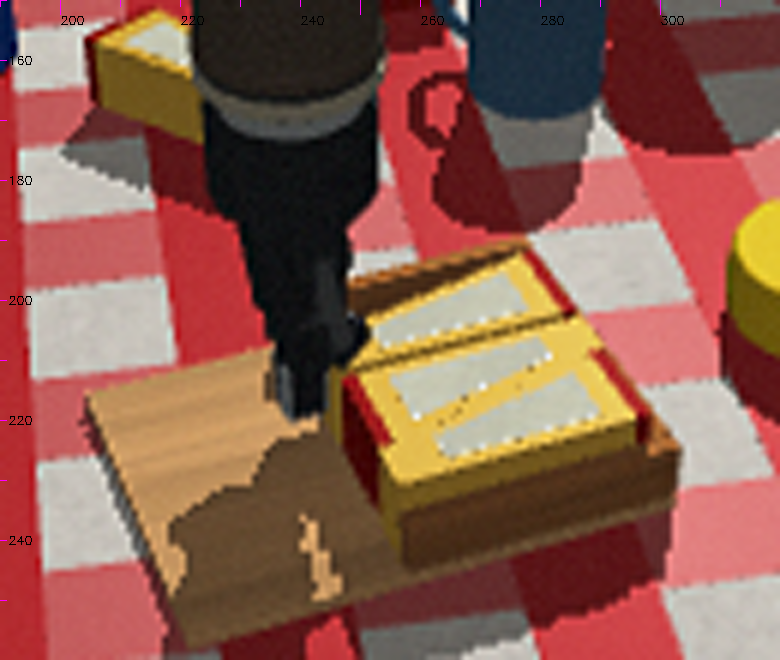

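c is home by contact: TCP -71.8, the same as for b, with 4 N. The small gap to b will be drawn shut by the last wedge. Now the +y loose wedge.

```bash
python3 -m creep '[[0,-30,0,0,0,0,0],[0,-40,-50,0,0,0,30],[0,-45,-110,0,0,0,75]]' 40
python3 - <<'E'
from go import *
plan([458.1,321.4,140],41)
E
```

```text
t: 14.38
eef_pos: [444.0, 21.0, 145.9]
tool_rot: [0.636, 0.772, -0.004, -0.003]
contact_force: [2.5, 0.6, 0.3]
gripper_width: 0.424
t14.38 pos [444.   21.  145.9] tray [-116.4   21.6] F [2.5 0.6 0.3] w 0.424
 tool x deg 101.0 q1,q7 [-0.62  1.81] shift [292.0, 71.0, 5.0] rot [-0.009, 0.005, 1.047] rows 5.6
```

```bash
python3 -m creep '[[292,71,5,0,0,1.047,75],[292,71,5,0,0,1.047,75],[292,71,5,0,0,1.047,75],[292,71,5,0,0,1.047,75],[292,71,5,0,0,1.047,75],[292,71,5,0,0,1.047,75],[292,71,5,0,0,1.047,75],[292,71,5,0,0,1.047,75]]' 50
python3 - <<'E'
from go import *
import pickle
f=grab_frame("wrist");save(f,"w13.png");crop(f,"w13c.png",180,90,200,150,4)
sc=grab_frame("scene");crop(sc,"sc13c.png",180,160,110,90,7)
sd=grab_frame("side");crop(sd,"s13c.png",190,150,130,110,6)
pickle.dump((f,sc,sd),open("f13.pkl","wb"))
plan([458.1,321.4,24],41)
E
```

```text
t: 15.38
eef_pos: [458.3, 320.5, 140.3]
tool_rot: [0.936, 0.351, -0.005, -0.001]
contact_force: [1.2, -0.5, -0.0]
gripper_width: 0.753
t15.53 pos [458.3 320.4 140.4] tray [-44.9 312.7] F [ 0.5 -0.6 -0.1] w 0.754
 tool x deg 41.0 q1,q7 [-1.19  0.39] shift [1.0, -0.0, 116.0] rot [-0.005, 0.008, 0.0] rows 1.9
```

View pics/w13.png

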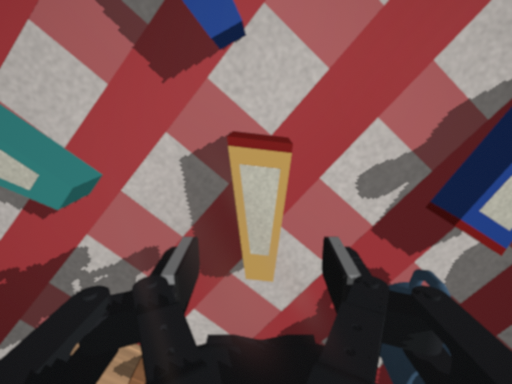

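View pics/w13c.png

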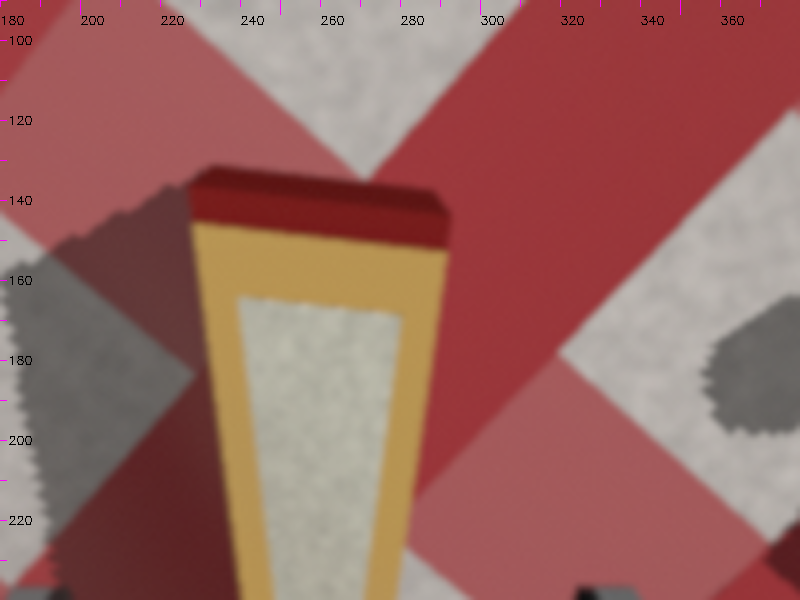

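View pics/sc13c.png

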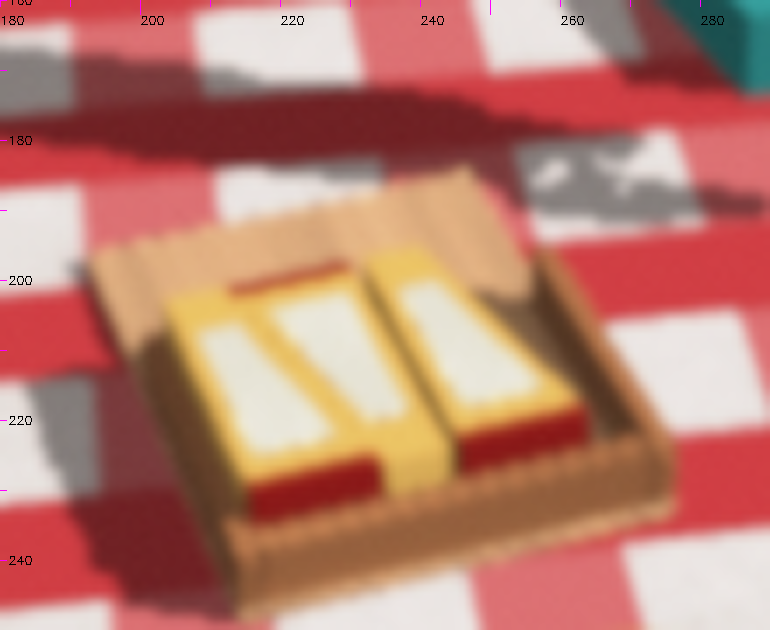

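View pics/s13c.png

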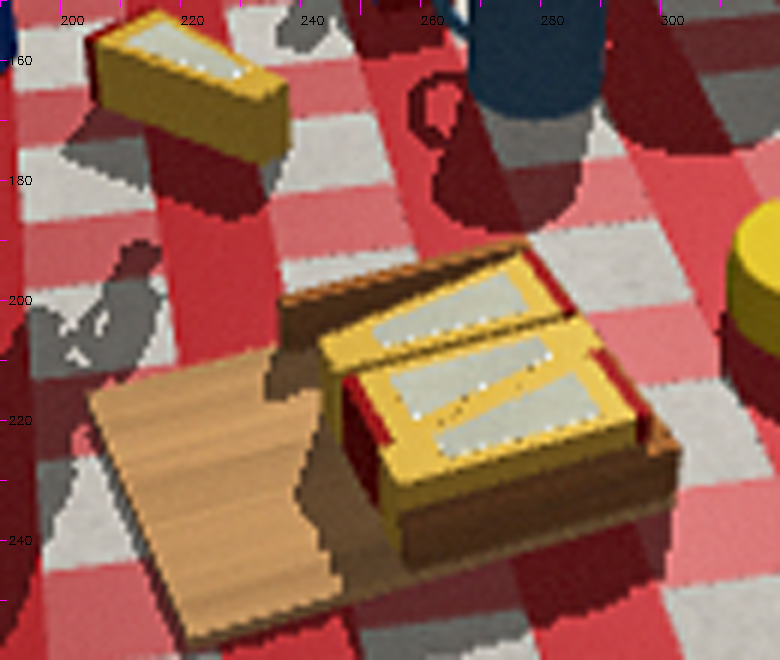

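Run:
```python
from fit import *
import pickle
f,S,D=pickle.load(open("f13.pkl","rb"))
w=(f,[('ts',(292.5,143.3)),('tl',(227.5,137)),('ns',(273,281)),('nl',(246,280)),('tl0',(233,131.3)),('ts0',(288.8,137.5))])
for lk in (0,None):
    x,r=fit([w],[468,310,-.96,0],lk);print(x.round(3),np.degrees(x[2]),r.round(1))
g=x[:2]+R.from_rotvec([0,0,x[2]]).as_matrix()[:2,:2]@np.array([-15,-1.6]);print('grip',g)
```

```text
[465.218 310.822  -0.965   0.   ] -55.28632251823638 [ 0.9  0.8 -0.6 -0.5  0.5  1.2 -0.1 -0.6 -0.2 -0.3 -0.4 -0.1]
[465.36  310.617  -0.965  -1.306] -55.28402244123982 [ 0.6  0.9 -0.4 -0.3  0.4  0.6 -0.  -1.2 -0.  -0.1 -0.6 -0. ]
grip [455.50188957 322.03570042]
```

Wrist view confirms it: yellow wedge with rind at (260,138), thin end at (259,280), 2-3 mm from the first estimate. Turquoise at (45,165) and blue at (215,15) and (480,190) are left alone. Grip it.

```bash
python3 -m creep '[[-1,-3,60,0,0,0,75],[-1,-3,112,0,0,0,75],[-1,-3,112,0,0,0,75],[-1,-3,112,0,0,0,75],[-1,-3,112,0,0,0,0],[-1,-3,112,0,0,0,0],[-1,-3,112,0,0,0,0]]' 50
python3 -m creep '[[0,0,0,0,0,0,0],[0,0,-30,0,0,0,0],[0,0,-70,0,0,0,0],[0,0,-100,0,0,0,0],[0,0,-100,0,0,0,0]]' 50
python3 - <<'E'
from go import *
import pickle
f=grab_frame("wrist");save(f,"w14.png");crop(f,"w14c.png",180,70,160,150,4)
sd=grab_frame("side");crop(sd,"s14c.png",180,90,100,100,6)
s=get_state()
pickle.dump((f,sd,s),open("f14.pkl","wb"))
plan([*tw(-85,50),126],107)
E
```

```text
t: 16.4
eef_pos: [455.7, 322.7, 30.9]
tool_rot: [0.937, 0.35, -0.003, -0.002]
contact_force: [-1.3, -1.6, 8.8]
gripper_width: 0.476
t: 17.02
eef_pos: [457.6, 323.5, 133.6]
tool_rot: [0.937, 0.35, -0.001, -0.003]
contact_force: [0.1, -0.3, -2.4]
gripper_width: 0.477
t17.12 pos [456.  322.8 130.8] tray [-46.8 315.5] F [-0.3  0.3 -3.2] w 0.477
 tool x deg 41.0 q1,q7 [-1.19  0.4 ] shift [-166.0, 211.0, 4.0] rot [-0.008, -0.0, -1.151] rows 6.2
```

View pics/w14c.png

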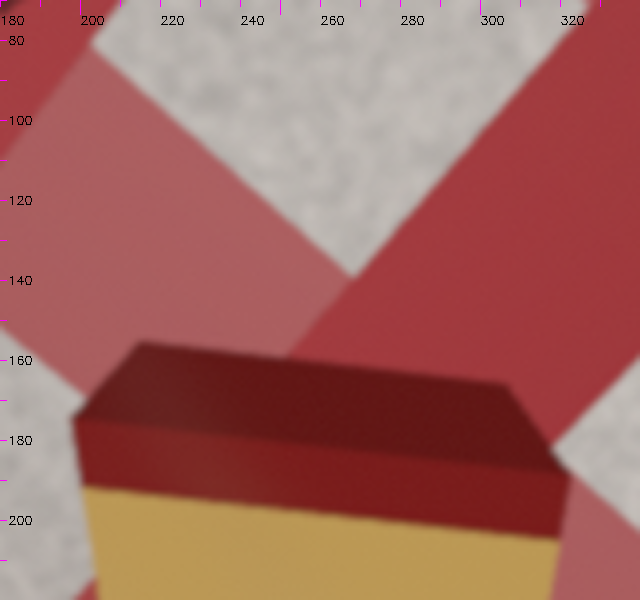

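View pics/s14c.png

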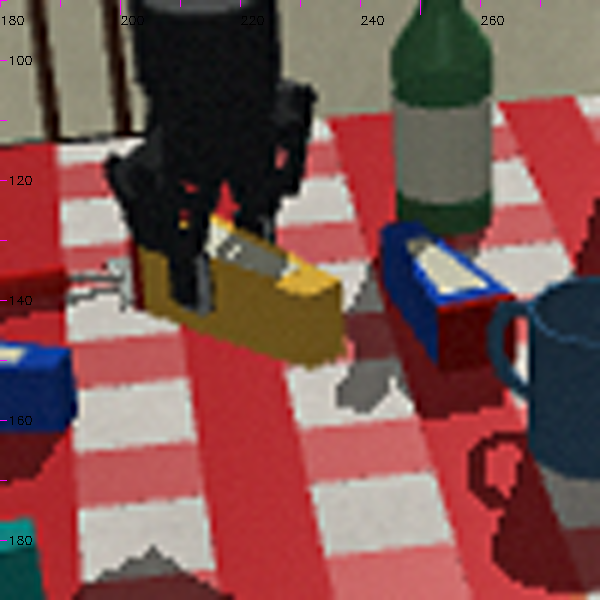

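Run:
```python
from fit import *
import pickle
f,D,s=pickle.load(open("f14.pkl","rb"));p=s["eef_pos"]
d=lambda *q:(180+q[0]/6,90+q[1]/6)
w=(f,[('ts',(322.5,188.3)),('tl',(198,173.8)),('tl0',(214.5,155)),('ts0',(306.5,165.8))])
o=(D,[('nl',d(288,292)),('ns',d(340,280)),('nl0',d(310,367))])
for ob in ([w],[w,o]):
  for lk in (100,None):
    x,r=fit(ob,[465,310,-.96,100],lk);print(p.round(1),x.round(3),np.degrees(x[2]).round(1),r.round(1))
    xa=R.from_quat(s["tool_rot"]).as_matrix();print('rel tool',(xa.T@(np.r_[x[:2],x[3] if lk is None else lk]-p)).round(1))
```

```text
[456.  322.8 130.8] [467.261 311.663  -0.974 100.   ] -55.8 [-0.5 -0.1  0.6  0.1  0.7 -0.  -1.  -0.1]
rel tool [ 1.4 16.  30.7]
[456.  322.8 130.8] [467.072 311.906  -0.974 101.372] -55.8 [ 0.2  0.1 -0.1  0.1  0.3 -0.1 -0.5 -0.1]
rel tool [ 1.4 15.7 29.4]
[456.  322.8 130.8] [467.183 311.616  -0.976 100.   ] -55.9 [-0.5 -0.1  0.6 -0.1  0.7 -0.1 -1.  -0.1  2.9  0.5 -0.  -0.1 -0.   0.5]
rel tool [ 1.3 16.  30.7]
[456.  322.8 130.8] [466.968 311.812  -0.976 101.323] -55.9 [ 0.2  0.2 -0.1 -0.   0.3 -0.2 -0.6 -0.1  2.8  0.1 -0.1 -0.5 -0.1  0.1]
rel tool [ 1.2 15.7 29.4]
```

Run:
```python
from go import *
plan([*tw(-90,49.8),132],107.9)
```

```text
t17.12 pos [456.  322.8 130.8] tray [-46.8 315.5] F [-0.3  0.3 -3.2] w 0.477
 tool x deg 41.0 q1,q7 [-1.19  0.4 ] shift [-170.0, 209.0, -2.0] rot [-0.008, -0.0, -1.167] rows 6.2
```

```bash
python3 -m creep '[[-170,209,-2,0,0,-1.167,0],[-170,209,-2,0,0,-1.167,0],[-170,209,-2,0,0,-1.167,0],[-170,209,-2,0,0,-1.167,0],[-170,209,-2,0,0,-1.167,0],[-170,209,-2,0,0,-1.167,0],[-170,209,-2,0,0,-1.167,0],[-170,209,-2,0,0,-1.167,0]]' 50
python3 - <<'E'
from go import *
plan([*tw(-79,49.8),60],107.9)
E
```

```text
t: 18.12
eef_pos: [464.2, 53.2, 131.2]
tool_rot: [0.589, 0.808, -0.002, -0.004]
contact_force: [0.7, 1.4, -1.4]
gripper_width: 0.477
t18.12 pos [464.2  53.2 131.2] tray [-90.4  49.4] F [ 0.7  1.4 -1.4] w 0.477
 tool x deg 107.9 q1,q7 [-0.58  1.87] shift [-1.0, 12.0, 71.0] rot [-0.009, -0.005, -0.001] rows 1.2
```

```bash
python3 -m creep '[[-1,12,30,0,0,0,0],[-1,12,65,0,0,0,0],[-1,12,87,0,0,0,0],[-1,12,87,0,0,0,0],[-1,12,87,0,0,0,0]]' 50
python3 - <<'E'
from go import *
plan([*tw(-79,49.8),38],107.9)
w=grab_frame("scene");crop(w,"sc15c.png",180,160,110,90,7)
f=grab_frame("side");crop(f,"s15c.png",190,150,130,110,6)
E
```

```text
t: 18.75
eef_pos: [475.3, 56.1, 44.5]
tool_rot: [0.589, 0.808, -0.002, -0.004]
contact_force: [0.5, -0.4, -2.5]
gripper_width: 0.477
t18.75 pos [475.3  56.1  44.5] tray [-78.9  50. ] F [ 0.5 -0.4 -2.5] w 0.477
 tool x deg 107.8 q1,q7 [-0.51  1.97] shift [-0.0, -0.0, 6.0] rot [-0.008, -0.004, -0.001] rows 0.1
```

View pics/sc15c.png

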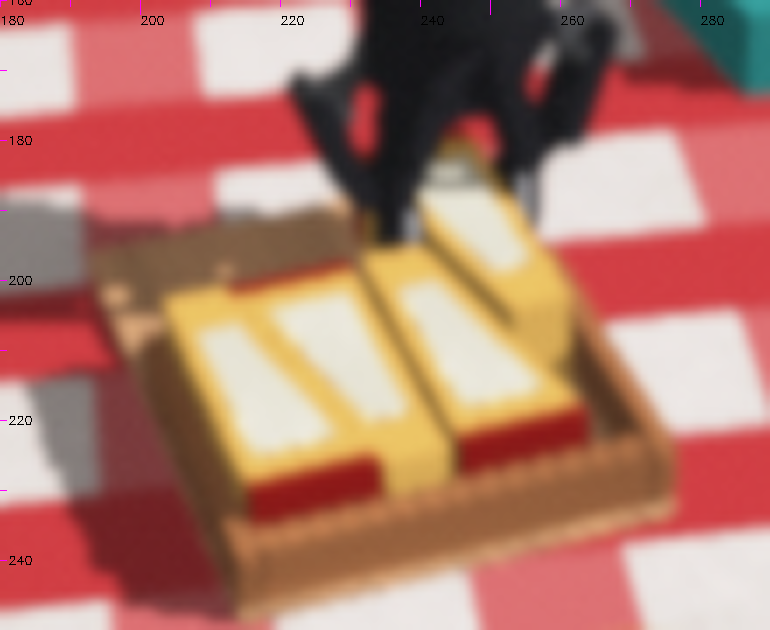

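View pics/s15c.png

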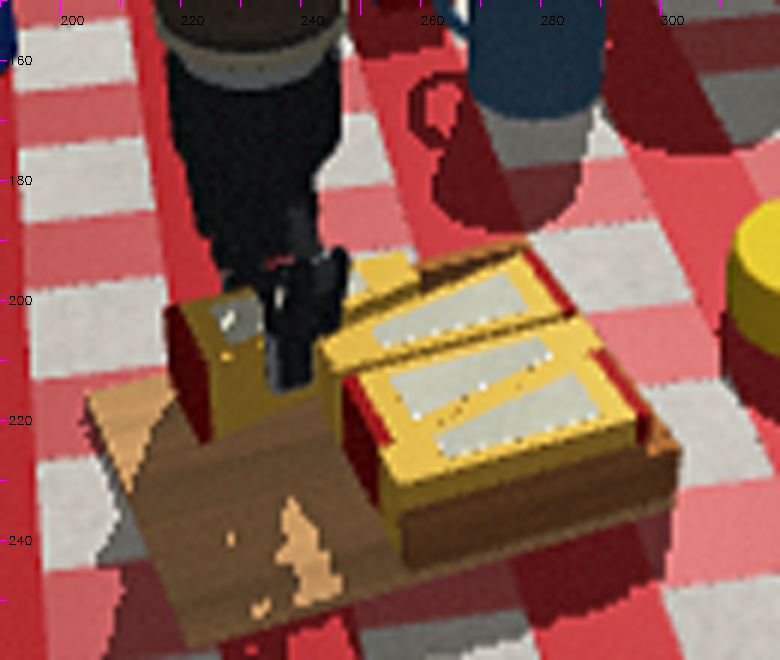

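```bash
python3 -m creep '[[0,0,3,0,0,0,0],[0,0,6,0,0,0,0],[0,0,8,0,0,0,0],[0,0,8,0,0,0,0],[0,0,6,0,0,0,70],[0,0,6,0,0,0,70],[0,0,6,0,0,0,70]]' 50
python3 -m creep '[[0,0,-40,0,0,0,70],[0,0,-75,0,0,0,70],[0,-30,-75,0,0,0.06,20],[0,-70,-75,0,0,0.12,0],[0,-70,-75,0,0,0.12,0],[0,-70,-75,0,0,0.12,0]]' 40
python3 - <<'E'
from go import *
import pickle
f=grab_frame("side");crop(f,"s16c.png",190,150,130,110,6)
w=grab_frame("scene");crop(w,"sc16c.png",180,160,110,90,7)
pickle.dump((w,f),open("f16.pkl","wb"))
plan([*tw(-150,48),37],101)
E
```

```text
t: 19.73
eef_pos: [475.7, 56.3, 38.9]
tool_rot: [0.589, 0.808, -0.001, -0.004]
contact_force: [-0.2, -0.6, 1.4]
gripper_width: 0.704
t: 20.48
eef_pos: [410.5, 35.0, 114.6]
tool_rot: [0.636, 0.772, -0.001, -0.003]
contact_force: [0.1, 0.0, 0.7]
gripper_width: 0.001
t20.57 pos [410.7  35.  114.4] tray [-146.4   41.7] F [-0.6 -0.7 -0.2] w -0.003
 tool x deg 101.0 q1,q7 [-0.62  1.78] shift [6.0, -3.0, 77.0] rot [-0.007, -0.003, 0.0] rows 1.2
```

View pics/s16c.png

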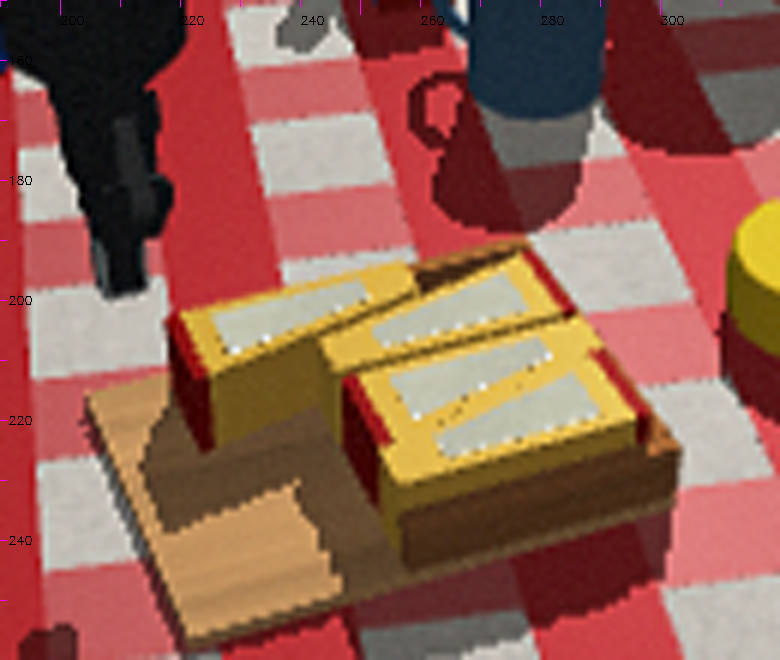

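View pics/sc16c.png

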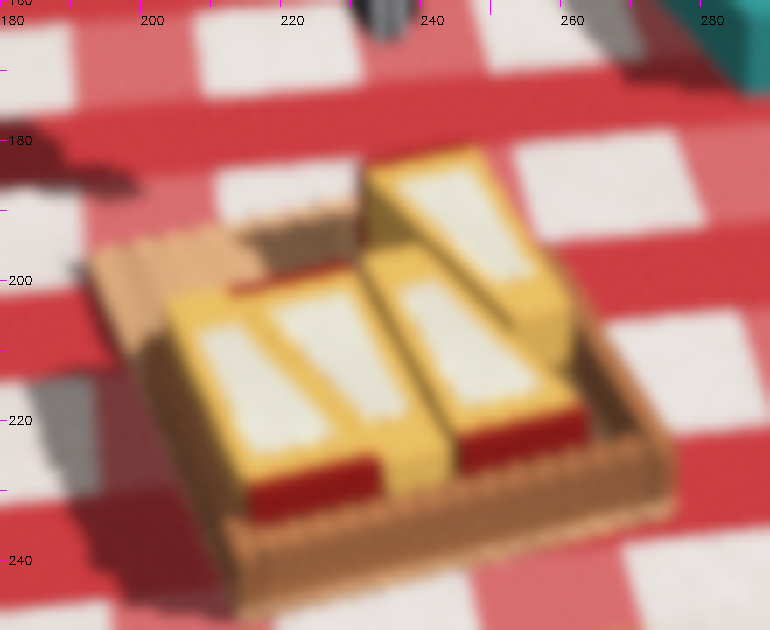

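```bash
python3 -m creep '[[9,-2,20,0,0,0,0],[9,-2,60,0,0,0,0],[9,-2,77,0,0,0,0],[9,-2,77,0,0,0,0]]' 40
python3 -m creep '[[0,14,0,0,0,0,0],[0,22,0,0,0,0,0],[0,30,0,0,0,0,0],[0,38,0,0,0,0,0],[0,44,0,0,0,0,0],[0,44,0,0,0,0,0]]' 40
python3 - <<'E'
from go import *
import pickle
f=grab_frame("side");crop(f,"s17c.png",190,150,130,110,6)
w=grab_frame("scene");crop(w,"sc17c.png",180,160,110,90,7)
plan([*tw(-71.5,50),37],101)
E
```

```text
t: 21.08
eef_pos: [406.3, 43.3, 36.3]
tool_rot: [0.636, 0.772, -0.003, -0.004]
contact_force: [-0.1, -1.5, 0.3]
gripper_width: 0.004
t: 21.82
eef_pos: [450.2, 51.9, 36.0]
tool_rot: [0.636, 0.772, -0.002, -0.004]
contact_force: [0.6, 0.1, -0.6]
gripper_width: -0.004
t21.93 pos [449.7  51.7  35.9] tray [-104.9   50.7] F [-0.3  0.  -0.3] w -0.003
 tool x deg 101.0 q1,q7 [-0.53  1.89] shift [-1.0, 33.0, -1.0] rot [-0.009, -0.002, 0.0] rows 0.5
```

View pics/s17c.png

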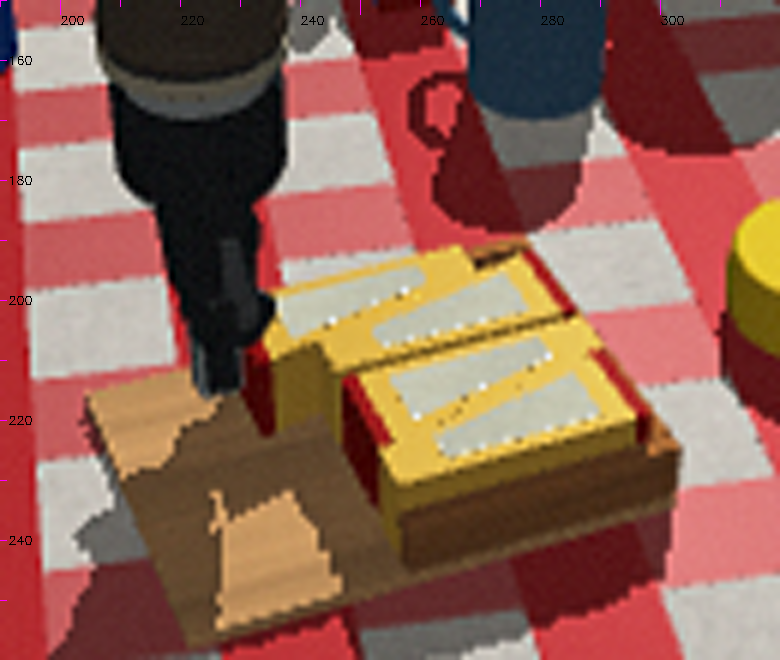

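View pics/sc17c.png

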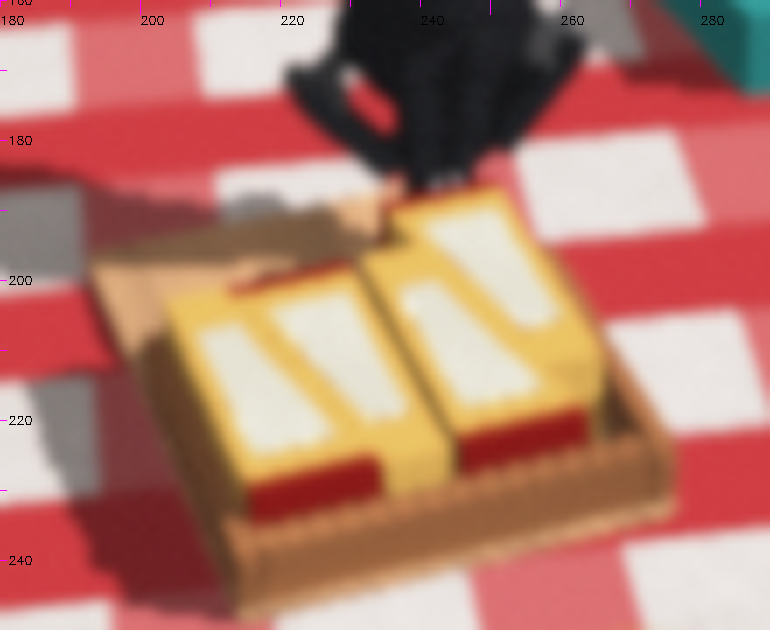

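Sliding well, now in contact with c's slant. I'll continue to home, watching the force.

```bash
python3 -m creep '[[0,8,0,0,0,0,0],[0,15,0,0,0,0,0],[0,21,0,0,0,0,0],[0,21,0,0,0,0,0]]' 40
python3 -m creep '[[0,4,0,0,0,0,0],[0,8,0,0,0,0,0],[0,11,0,0,0,0,0],[0,13,0,0,0,0,0],[0,13,0,0,0,0,0]]' 40
python3 - <<'E'
from go import *
import pickle
f=grab_frame("side");crop(f,"s18c.png",190,150,130,110,6)
w=grab_frame("scene");crop(w,"sc18c.png",180,160,110,90,7)
plan([*tw(-71.5,50),37],101)
E
```

```text
t: 22.42
eef_pos: [471.3, 55.9, 35.8]
tool_rot: [0.636, 0.772, -0.002, -0.003]
contact_force: [-0.2, 1.1, -0.6]
gripper_width: 0.002
t: 23.05
eef_pos: [482.0, 58.4, 35.3]
tool_rot: [0.636, 0.772, -0.004, -0.005]
contact_force: [-7.7, 0.6, 4.7]
gripper_width: -0.001
t23.15 pos [482.   58.4  35.3] tray [-71.9  51.1] F [-7.9  0.2  3.9] w -0.002
 tool x deg 101.0 q1,q7 [-0.52  1.89] shift [-1.0, 0.0, -2.0] rot [-0.012, -0.003, 0.001] rows 0.1
```

View pics/s18c.png

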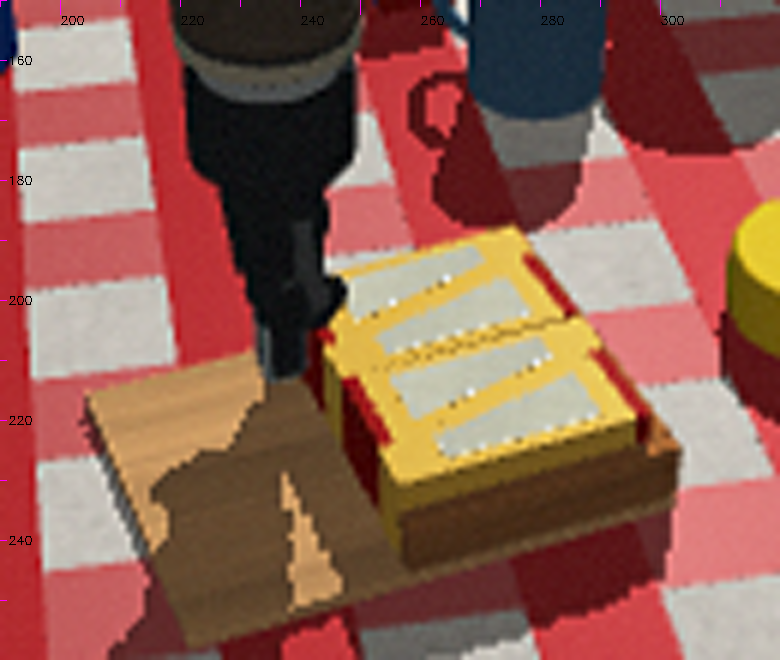

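View pics/sc18c.png

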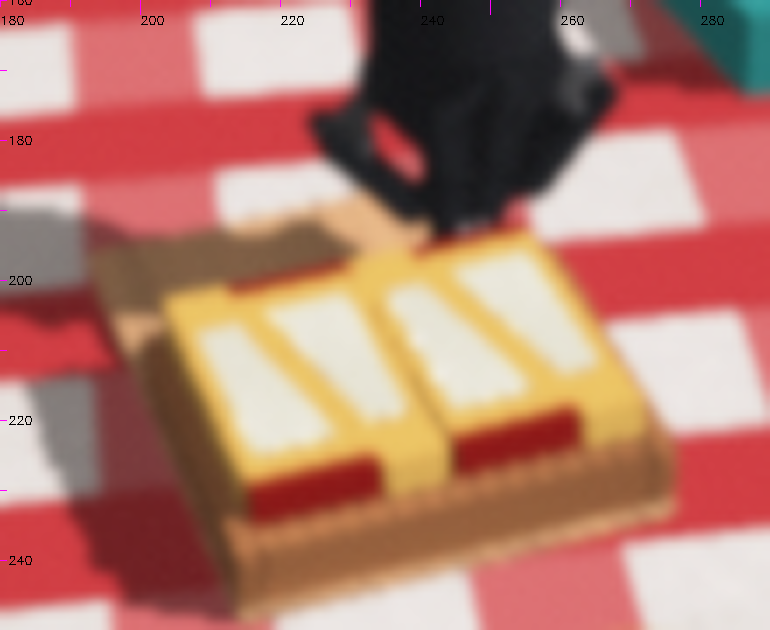

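d drew the row tight and stopped with 8 N at the same depth. I'll retreat and inspect from above.

```bash
python3 -m creep '[[0,-20,0,0,0,0,0],[-10,-45,-40,0,0,0,0],[-40,-75,-90,0,0,0,0],[-60,-75,-150,0,0,0,0],[-60,-75,-200,0,0,0,0],[-60,-75,-220,0,0,0,0],[-60,-75,-220,0,0,0,0]]' 40
python3 - <<'E'
from go import *
import pickle
f=grab_frame("side");crop(f,"s19c.png",215,175,100,75,8)
w=grab_frame("scene");crop(w,"sc19c.png",180,170,110,85,7);save(w,"sc19.png")
r=grab_frame("wrist");crop(r,"w19c.png",150,150,220,150,3);save(r,"w19.png")
pickle.dump((w,f,r),open("f19.pkl","wb"))
plan([*tw(-71.5,50),37],101)
E
```

```text
t: 24.02
eef_pos: [423.9, -15.0, 257.6]
tool_rot: [0.636, 0.772, -0.001, -0.004]
contact_force: [-0.0, 0.0, -1.1]
gripper_width: 0.001
t24.18 pos [422.1 -15.  255.1] tray [-144.8   -9.5] F [0.  0.2 0.8] w -0.0
 tool x deg 101.0 q1,q7 [-0.63  1.73] shift [59.0, 76.0, 217.0] rot [-0.013, -0.003, 0.001] rows 3.8
```

View pics/s19c.png

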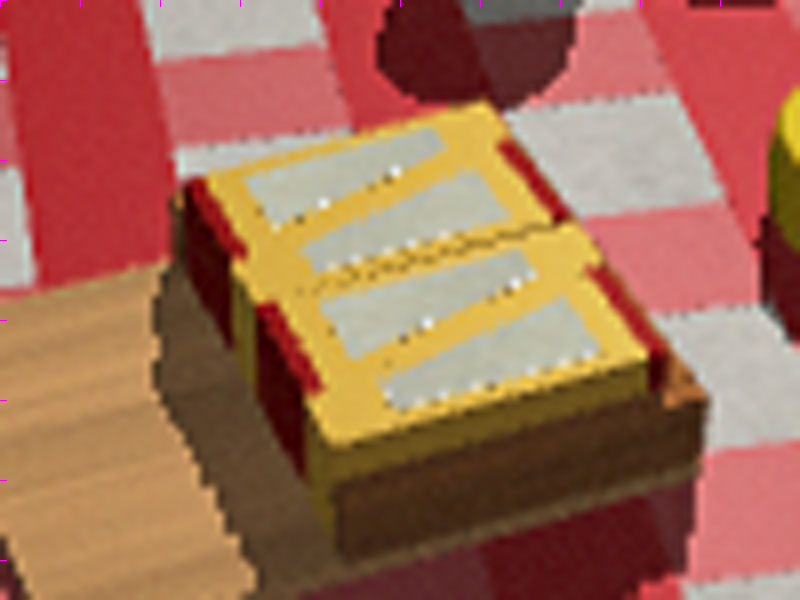

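View pics/sc19c.png

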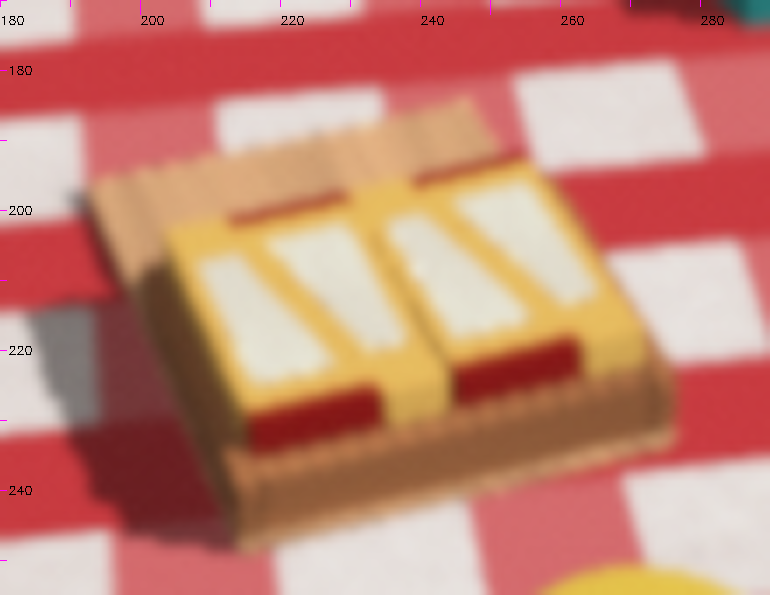

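View pics/w19.png

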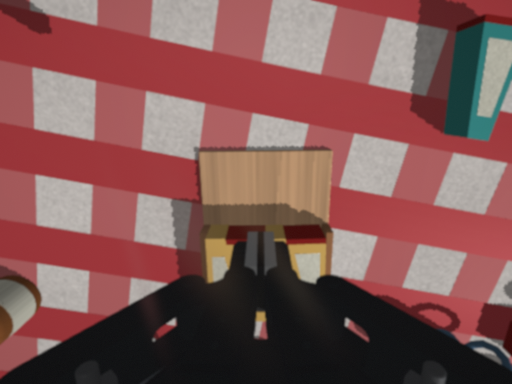

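Run:
```python
from go import *
import pickle
w,f,r=pickle.load(open("f19.pkl","rb"));crop(r,"w19c.png",190,210,150,50,5)
for n,x,y in (('fr',-61,-76),('fl',-61,76),('topR',-61,-76)):print(n,proj(r,[[*tw(x,y),8]]).round(1),proj(r,[[*tw(x,y),38]]).round(1),proj(r,[[*tw(x,y),53]]).round(1))
```

```text
fr [[210.9 224.8]] [[207.1 234. ]] [[205.  239.2]]
fl [[321.5 224.6]] [[326.3 233.8]] [[329. 239.]]
topR [[210.9 224.8]] [[207.1 234. ]] [[205.  239.2]]
```

View pics/w19c.png

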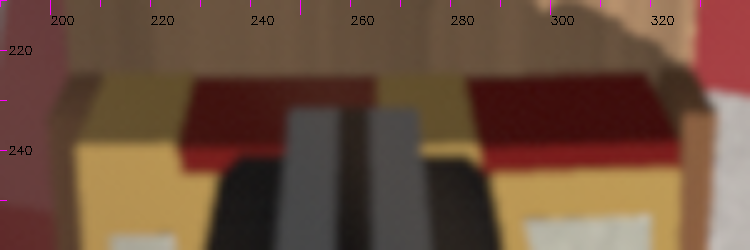

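View pics/sc19.png

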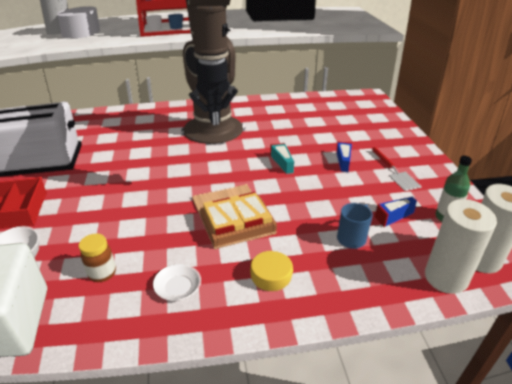

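All four front edges lie on one line: bottom row ≈225, tops ≈238-239. The mouth is predicted at 224.8 and 239, at about 1.4 mm per pixel. The bystanders are unmoved and the arm is clear, so I'll hand in.

```bash
python3 -c "
from plant import *
print(close_job())"
```

```text
the job is handed in; nothing more can be done
None
```

The tray is packed and the job handed in at about 24 s, against the 72 s limit. I pushed the protruding wedge (b) home first. I then set the -y loose wedge in beside it with its thick end to the back, and slid the +y loose wedge in last with its thin end to the back.

**Final checks:**
- **Fit:** All four lie flat, head to tail. The front ends are in one line with the frame's mouth, within about 1–2 mm in the wrist, side and scene views.
- **Force:** Push force was about 4–8 N in the readings taken at the end of each push.
- **Bystanders:** In the last scene picture the mug, jar, round cheese, saucer and look-alikes appear where they started, and the arm touched nothing.

**Disagreements:**
- A rough mid-job fit put a and b at slightly different depths, about -2 and +2 mm. The closer front-edge views did not bear that out.
- A thin gap of about 1–2 mm remains between the two pairs, which the frame's 4 mm slack allows.

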